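# Store the inspection lamp in the case's hidden tray

### The job

Press the dark latch plate on top of the wooden case so that its hidden tray slides fully out. Then take the black inspection lamp out of its cradle, lay it flat on the cork mat with its glass window up and let go, so that you can take it again by its long sides and lay it flat in the middle of the open tray, window still up. Let go, then push the tray fully home until it latches, and leave the porcelain and everything else where it stands.

Things in the scene. Friction and masses are not known exactly. Their poses are not given: they have to be found in the camera images.
- case_top (a point): Low wooden case fixed to the table, 150 deep x 186 wide x 56 mm high, no handle. This point is the centre of its top. Axes: x from its front to its back (away from the robot), y to its left, z up. Its front plank, which stands 10 mm proud of the case, is the front of the hidden tray. The two rear corners of the top carry small porcelain.
- latch_top (a point): Centre of the top of the latch plate, a dark wooden square 44 x 44 mm that stands 12 mm above the case's top, 40 mm in front of the middle. Axes as the case.
- latch (a joint): How far the latch plate is pressed down, m: 0 up, 0.009 fully down. It springs back; it takes about 1.6 N to start and 5 N fully down. The tray is freed at about 0.006 or deeper.
- tray (a joint): How far the tray is out, m: 0 shut and latched, 0.12 fully out. Freed, its spring slides it fully out within about 1.5 s (5 N at the shut end, 2 N at the open end, damped). It slides along the case's -x. To shut it, push the front plank in until it catches: the tooth snaps up behind it by itself at 0, and the tray can be pushed to -0.004, which is the stop. It takes up to about 15 N. Short of the catch it slides out again.
- tray_floor (a point): Centre of the tray's inner floor (moves with the tray; 8 mm above the table). Axes as the case. The inside is 115 mm along x and 150 mm along y; side and rear walls are 20 mm high and 5 mm thick; the front plank is 10 mm thick and reaches 44 mm above this floor. Fully out, the whole inside lies in front of the case.
- tray_front (a point): Middle of the outer (robot-side) face of the tray's front plank, 186 mm wide, from 3 to 52 mm above the table; the point is 30 mm above the table. Moves with the tray. Axes as the case.
- lamp_center (a point): Hand-held inspection lamp, a black slab 130 x 52 x 26 mm. The point is its middle. x is along its 130 mm length, y along its 52 mm width, z through its 26 mm thickness; +z comes out of the broad face with the round glass window (38 mm across, flush, 38 mm from the middle towards +x). At the start it stands on its long edge in one of the two slots of the cradle, window to the robot's left (its z level, 26 mm above the slot floor). About 0.18 to 0.35 kg.
- lamp: The same lamp; origin at the centre of the broad face opposite the window. It also stands by itself on its long edge on the mat, and tips over flat when pushed near its top (past about 27 degrees it falls on its own). In the tray it fits only with its length along the tray's y.
- cradle: Grey charging cradle fixed to the table, 90 x 150 mm (x, y), 21 mm high; origin at the centre of its underside. Two slots along its x, 28 mm wide and 15 mm deep, at y = +40 and -40 mm; slot floors 6 mm above the table. One holds the lamp, the other the white tile. To the left or to the right of the case.
- mat_top (a point): Centre of the top of the square cork mat, 170 x 170 x 3 mm, fixed flat on the table, on the other side of the case from the cradle. z up, x and y along its edges.
- pillbox: Round turquoise pill box, 53 mm across, 34 mm high, on a rear corner of the case's top. Loose; origin at the centre of its underside.
- salt: Open cobalt-glazed salt cellar, 56 mm across, 34 mm high, on the other rear corner of the case's top. Loose; origin at the centre of its underside.
- tile: White glazed sample tile, a slab 100 x 26 x 68 mm (length, thickness, height), stands on its long edge in the cradle slot beside the lamp. Loose; origin at the middle of the lower edge of its right-hand (-y) face.
- jug: Pink lustre cream jug, 72 mm across the belly, 90 mm high, with a handle on its +y side. Loose; origin at the centre of its underside.
- vase: White porcelain vase, 76 mm across, 110 mm high. Loose; origin at the centre of its underside.
- cup: White cup without handle, 72 mm across, 60 mm high. Loose; origin at the centre of its underside.
- bowl: Blue-glazed bowl, 72 mm across, 40 mm high. Loose; origin at the centre of its underside.
Things that resemble listed ones, but are neither listed nor needed, are in the scene too. Of the things that look like the part that bears mat_top, the smaller one is meant. Of the things shaped like the part that bears case_top, the wooden one is meant.

How it is judged:
By the outcome, as a careful person would: the job done as asked, in the order asked, and still so for the second after the job is handed in, with the robot touching nothing.
It also fails if it takes over 72 s, if anything falls off the work surface, if the arm or the gripper's body presses on something with over 40 N, if the wrist force passes 120 N, or if a joint passes its speed limit or range.

### The arm

A 7-joint arm with a two-finger parallel gripper is mounted at the origin on the work surface. World frame = base frame: x ahead of the robot, y to its left, z up, the work surface at z = 0. Lengths are in m, angles in rad, forces in N, time in s.
With the tool pointing down it reaches from about 0.35 to 0.9 m from the base axis. Payload 7.2 kg.
Tool frame: the origin (TCP) lies between the finger pads; the fingertips stand 25 mm ahead of it and the grasp point (between the pads) lies 6 mm ahead of it; y points along the fingers, x is the direction in which the jaws open and shut, and the axes are right-handed (so a half turn about y gives the same grasp; the last joint's range is limited). The gripper opens to 88 mm and grips with 3 to 60 N. Pads are 20 mm wide; open, the fingers measure 115 mm over their backs; the gripper's body (75 mm by 178 mm) begins 61 mm behind the grasp point.
Start: joints at [1.176, 0.411, -0.013, 1.596, 0.006, 1.134, -0.082], TCP at [0.201, -0.592, 0.211] pointing down, gripper open.
Joint ranges: [-2.95, 2.95], [-0.29, 1.99], [-1.47, 1.44], [0.14, 2.54], [-1.03, 4.17], [0.13, 1.85], [-2.86, 2.86]. Speed limits (rad/s): [2.39, 2.39, 3.01, 3.01, 3.14, 3.14, 3.14].

### API

Orientations are given as a unit quaternion [w, x, y, z].
In Python, from bench import robot, vision, finish_job gives the robot as it stands.
- The arm moves only by the tool step_arm, never from a script. Its argument "deltas" is a list of rows, each a list of 3 entries, a list of its own where there are three numbers: the shift along the tool's x, y, z in units of 50 mm (1.0 is 50 mm), then the turn, a rotation vector about the tool's x, y, z in units of 6 degrees (1.0 is 6 degrees), then the opening, from -1 (shut) to 1 (fully open). In form: [[[dx, dy, dz], [rx, ry, rz], jaw], ...]. A call has 1 to 5 rows; each row is the pose to reach, as a shift and turn from the pose commanded when the call began, along the tool's axes at that moment; what a row does not reach only later rows make up. A row lasts 1/10 s, in which the tool goes at most 50 mm and 8.59 degrees, less where a joint would pass 70% of its speed; a pose out of reach is approached as far as the arm can. A call with a gripper value outside its range is refused whole. The fingers move at their own pace and stop on an object; "force" is the grip in N (left out, the last holds). Time passes only in rows, so rows that repeat a pose let the fingers close. It gives the time, the measured TCP pose, the force and the opening at its end, in the units of the state.
- robot.sense(): the state, without advancing time (a new reading comes with each control period).
- vision.camera(name): name is "scene" or "top" or "wrist"; returns the picture (420x560x3 uint8, red, green, blue); there is no depth.
- vision.camera_info(name): a dict with "K" (3x3 intrinsics, pixels), "cam_to_world" (4x4, takes a point from camera to world coordinates); the wrist camera has in their place "mount" (4x4, takes a point from camera to tool coordinates, whose origin is the TCP and whose axes are the tool frame's). Camera axes: x right, y down, z forward; pixel columns grow to the right and rows downward; lengths in m; the calibration is good to about 2 mm. A picture is of the moment at which its call begins: read the wrist's pose just before it. camera_info takes no time and is no camera call.
- finish_job(): hands the job in, once; it reports no verdict.
The state is a dict: "t": time; "qpos": joint angles; "joint_vel": joint speeds; "tau": joint torques, N m; "tcp_pos": TCP position; "orientation": TCP orientation; "contact_force": force on the tool from outside, world axes, zero at the start; "moment": the same for the moment, N m; "width": opening from 0.0 (shut) to 1.0 (fully open).
Only numpy, scipy, OpenCV 4.12 (cv2) and the standard library are available. Lean on these libraries where they do the work, as an engineer would, in place of code of your own. Each camera call takes 0.05 s, during which the arm holds its last target. There are 200 camera calls.

## Working session

There is one attempt and no reset: what is moved stays moved. The work goes in short steps, Python scripts to look and compute and a tool call to move; the robot and the scene stay as the last step left them, time stands still between calls to the robot, and variables do not carry over. Pictures are saved under pics/ and viewed, about 8 in all and at most 12, crops included, and the job is handed in when it is done.

Besides the shell and the picture viewer there is one more tool, called after "Request:" by a JSON object that holds its "api" and its "payload". step_arm: Moves the arm, as the interface text tells. Its arguments: {"type":"object","properties":{"deltas":{"type":"array","items":{"type":"array"}},"force":{"type":"number"}},"required":["deltas"]}

```bash
mkdir -p pics; ls
cat > h.py <<'E'
import numpy as np,cv2
from bench import robot,vision,finish_job
from scipy.spatial.transform import Rotation as R
def snap(n,f):
    im=vision.camera(n); cv2.imwrite('pics/'+f,im[:,:,::-1]); return im
def ray(n,uv,z,st=None):
    i=vision.camera_info(n);K=np.array(i['K'])
    if n=='wrist':
        T=np.eye(4);q=st['orientation'];T[:3,:3]=R.from_quat([q[1],q[2],q[3],q[0]]).as_matrix();T[:3,3]=st['tcp_pos'];T=T@np.array(i['mount'])
    else:T=np.array(i['cam_to_world'])
    uv=np.atleast_2d(uv).astype(float);d=np.c_[uv,np.ones(len(uv))]@np.linalg.inv(K).T@T[:3,:3].T
    o=T[:3,3];return o+d*((z-o[2])/d[:,2])[:,None]
E
python3 - <<'E'
from h import *
print(robot.sense())
a=snap('top','t0.png');b=snap('scene','s0.png')
for n in('top','scene'):print(n,vision.camera_info(n))
print(vision.camera_info('wrist'))
E
```

```text
pics
{'t': 0.0, 'qpos': array([ 1.17577177,  0.41192474, -0.01269349,  1.59700007,  0.00561563,
        1.13431616, -0.08220787]), 'joint_vel': array([ 0.00185117,  0.00159366,  0.00023314, -0.00086336,  0.00157021,
        0.00021903,  0.00025845]), 'tau': array([-1.27479743e-03, -5.87962925e+01,  6.41160384e-01, -2.91079313e+01,
       -5.37959661e-02,  1.83448411e-02,  1.26040522e-04]), 'tcp_pos': array([ 0.20042806, -0.59145121,  0.20981173]), 'orientation': array([ 0.57497507, -0.57439097,  0.41248377, -0.41150435]), 'contact_force': array([ 0.20297359, -0.04472187,  0.49638785]), 'moment': array([ 0.01746743, -0.01339375,  0.01575918]), 'width': 1.0002371093913254}
top {'K': array([[531.2698236 ,   0.        , 277.07489553],
       [  0.        , 531.2698236 , 210.69035577],
       [  0.        ,   0.        ,   1.        ]]), 'cam_to_world': array([[-0.10117506, -0.97129278,  0.21529966,  0.20578386],
       [-0.99485179,  0.10003514, -0.01621356,  0.01329254],
       [-0.00578942, -0.21583166, -0.97641342,  1.34380375],
       [ 0.        ,  0.        ,  0.        ,  1.      
[... 247 characters left out ...]
3],
       [ 0.43329932, -0.76577425,  0.47522783, -0.48342125],
       [ 0.00845509, -0.52382136, -0.85178618,  0.98966062],
       [ 0.        ,  0.        ,  0.        ,  1.        ]])}
{'K': array([[322.95102701,   0.        , 280.37361315],
       [  0.        , 322.95102701, 212.91023718],
       [  0.        ,   0.        ,   1.        ]]), 'mount': array([[ 9.99999543e-01,  4.41176838e-04,  8.48451384e-04,
        -2.74883752e-04],
       [-6.89738586e-04, -2.81806117e-01,  9.59471124e-01,
        -1.73980264e-01],
       [ 6.62395226e-04, -9.59471270e-01, -2.81805683e-01,
         7.78485718e-02],
       [ 0.00000000e+00,  0.00000000e+00,  0.00000000e+00,
         1.00000000e+00]])}
```

View pics/t0.png

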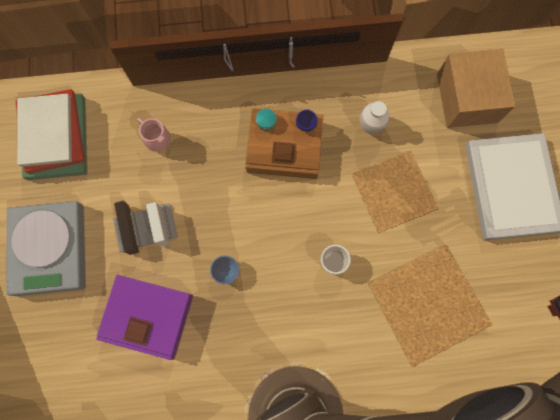

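View pics/s0.png

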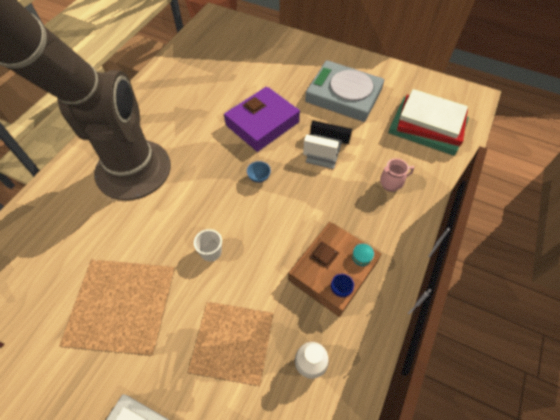

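Top view: wooden case (285,143) with its latch (284,152), while the purple case (145,317) is a decoy. The small cork mat is at (395,190) and the larger mat (430,303) is a decoy. The cradle is at (146,228), with the black lamp at (126,227) and the white tile at (155,222). The cup (335,260) and bowl (225,270) stand in front.

Run:
```python
from h import *
a=cv2.imread('pics/t0.png')
c1=cv2.resize(a[85:200,220:350],None,fx=4,fy=4,interpolation=cv2.INTER_CUBIC)[:,:400*2]
c2=cv2.resize(a[185:265,100:190],None,fx=4,fy=4,interpolation=cv2.INTER_CUBIC)
o=np.zeros((460,880+0,3),np.uint8);o[:c1.shape[0],:520]=c1;o[:320,520:880]=c2
cv2.imwrite('pics/c.png',o[:, :].copy()[:,:880][:, :] if 0 else cv2.resize(o,(800,418)))
hsv=cv2.cvtColor(a,cv2.COLOR_BGR2HSV)
# mat: cork vs table
for nm,(x0,y0,x1,y1) in {'mat':(345,145,445,238)}.items():
    s=hsv[y0:y1,x0:x1];print('px cork',a[190,395],hsv[190,395],'table',a[220,360-5],hsv[225,350])
def blob(m,off,z):
    cs,_=cv2.findContours(m.astype(np.uint8),cv2.RETR_EXTERNAL,cv2.CHAIN_APPROX_NONE);c=max(cs,key=cv2.contourArea)
    r=cv2.minAreaRect(c);b=cv2.boxPoints(r)+off;P=ray('top',b,z);print('px',np.round(b).tolist());print(P[:,:2].round(4).tolist(),'ctr',P[:,:2].mean(0).round(4),'sides',np.linalg.norm(P[1]-P[0]).round(4),np.linalg.norm(P[2]-P[1]).round(4),'dir',np.degrees(np.arctan2(*(P[1]-P[0])[[1,0]])).round(1),np.degrees(np.arctan2(*(P[2]-P[1])[[1,0]])).round(1))
print('black lamp');V=hsv[185:265,100:190,2];blob(V<45,(100,185),.058)
s=hsv[130:175,260:310];print('latch px',hsv[152,284],'wood',hsv[165,262]);
blob((hsv[135:175,262:310,2]<105),(262,135),.068)
b=cv2.GaussianBlur(a,(0,0),2);hb=cv2.cvtColor(b,cv2.COLOR_BGR2HSV)
print('mat');print(hb[190,380:445:5].tolist())
```

```text
px cork [ 74 126 171] [ 16 145 171] table [105 161 198] [ 18 122 192]
black lampTraceback (most recent call last):
  File "<stdin>", line 14, in <module>
  File "<stdin>", line 12, in blob
ValueError: max() iterable argument is empty
```

View pics/c.png

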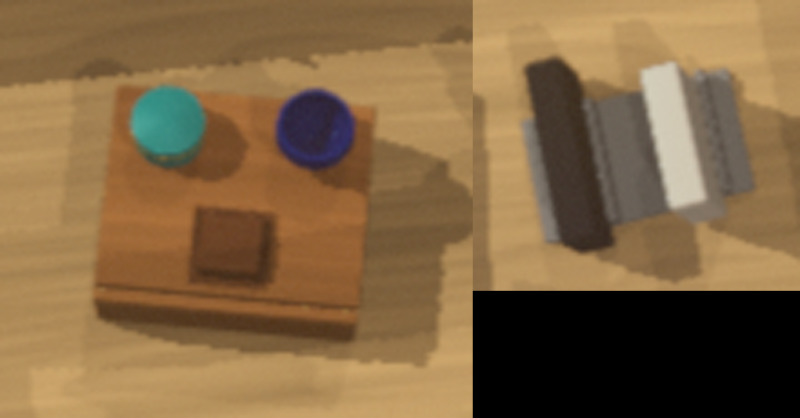

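Run:
```python
from h import *
a=cv2.imread('pics/t0.png');hsv=cv2.cvtColor(a,cv2.COLOR_BGR2HSV)
c1=lambda *p:[(220+u*.275-.4,85+v*.275-.4) for u,v in p]
c2=lambda *p:[(100+(u-472.7)*.275-.4,185+v*.275-.4) for u,v in p]
def quad(n,px,z):
    P=ray('top',px,z)[:,:2];k=len(P);print(n,P.round(4).tolist(),'ctr',P.mean(0).round(4))
    for i in range(k):
        d=P[(i+1)%k]-P[i];print('   len %.4f dir %.1f'%(np.linalg.norm(d),np.degrees(np.arctan2(d[1],d[0]))))
quad('casetop FL FR RR RL',c1((97,286),(358,307),(376,107),(118,86)),.056)
quad('latch',c1((192,268),(260,272),(266,212),(197,207)),.068)
quad('lamp left edge rear->front',c2((528,65),(562,243)),.058)
quad('tile top',c2((642,66),(676,62),(707,203),(673,209)),.074)
quad('cradle right edge rear->front',c2((728,70),(752,190)),.021)
b=cv2.GaussianBlur(a,(0,0),1.5).astype(float)
m=(b[...,2]<182)&(b[...,0]<92)
m[:,:345]=0;m[:,445:]=0;m[:145]=0;m[238:]=0
m=cv2.morphologyEx(m.astype(np.uint8),cv2.MORPH_OPEN,np.ones((7,7)))
cs,_=cv2.findContours(m,cv2.RETR_EXTERNAL,cv2.CHAIN_APPROX_NONE);c=max(cs,key=cv2.contourArea)
quad('mat',cv2.boxPoints(cv2.minAreaRect(c)),.003)
for n,(u,v),z in(('cup',(336,259),.06),('bowl',(225,269),.04),('jug',(154,132),.09),('vase',(375,118),.06)):print(n,ray('top',(u,v),z)[0,:2].round(3))
# scene ray check lamp/latch
def tri(p,q):
    A=[];B=[]
    L=[]
    for n,uv in(('top',p),('scene',q)):
        p0=ray(n,uv,0.)[0];p1=ray(n,uv,.3)[0];L.append((p0,(p1-p0)/np.linalg.norm(p1-p0)))
    M=sum(np.eye(3)-np.outer(d,d) for _,d in L);r=sum((np.eye(3)-np.outer(d,d))@o for o,d in L);return np.linalg.solve(M,r)
b=cv2.imread('pics/s0.png')
cv2.imwrite('pics/c2.png',np.hstack([cv2.resize(b[110:180,290:365],None,fx=5,fy=5,interpolation=3)[:350,:375],cv2.resize(b[220:320,280:385],None,fx=3.5,fy=3.5,interpolation=3)[:350]]))
```

```text
casetop FL FR RR RL [[0.6202, 0.0571], [0.5863, -0.1219], [0.7322, -0.1521], [0.7671, 0.0289]] ctr [ 0.6765 -0.047 ]
   len 0.1822 dir -100.7
   len 0.1489 dir -11.7
   len 0.1844 dir 79.1
   len 0.1496 dir 169.2
latch [[0.6225, -0.0098], [0.6148, -0.0563], [0.6578, -0.0651], [0.6664, -0.0177]] ctr [ 0.6404 -0.0373]
   len 0.0471 dir -99.4
   len 0.0439 dir -11.6
   len 0.0482 dir 79.7
   len 0.0446 dir 169.8
lamp left edge rear->front [[0.5516, 0.392], [0.4262, 0.3736]] ctr [0.4889 0.3828]
   len 0.1267 dir -171.7
   len 0.1267 dir 8.3
tile top [[0.5387, 0.3105], [0.5391, 0.2874], [0.4405, 0.2719], [0.4387, 0.2947]] ctr [0.4892 0.2911]
   len 0.0231 dir -89.0
   len 0.0998 dir -171.0
   len 0.0228 dir 94.3
   len 0.1012 dir 9.0
cradle right edge rear->front [[0.5434, 0.2627], [0.4562, 0.2511]] ctr [0.4998 0.2569]
   len 0.0880 dir -172.4
   len 0.0880 dir 7.6
mat [[0.6353, -0.1607], [0.7287, -0.3293], [0.4305, -0.4656], [0.3457, -0.3021]] ctr [ 0.535  -0.3144]
   len 0.1927 dir -61.0
   len 0.3279 dir -155.4
   len 0.1842 dir 117.4
   len 0.3223 dir 26.0
cup [ 0.355 -0.138]
bowl [0.361 0.134]
jug [0.714 0.278]
vase [ 0.706 -0.283]
```

View pics/c2.png

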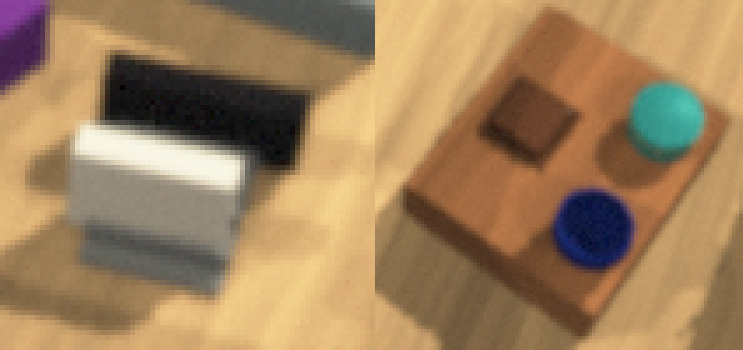

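The scene crop confirms the lamp: a black slab standing behind the white tile in the grey cradle. The latch is a dark square on the wooden case, with the turquoise box and cobalt salt at its rear corners. Next I'll measure the mat and work out the first move.

```bash
cat >> h.py <<'E'
def pose():
    s=robot.sense();q=s['orientation'];return np.array(s['tcp_pos']),R.from_quat([q[1],q[2],q[3],q[0]]),s
def goal(yaw,tilt=None):
    """tool down (y=-Z), tool x at heading yaw(deg)"""
    a=np.radians(yaw);x=np.array([np.cos(a),np.sin(a),0]);y=np.array([0,0,-1.]);return R.from_matrix(np.c_[x,y,np.cross(x,y)])
def delta(p0,r0,p1,r1):
    d=r0.inv().apply(np.array(p1)-p0)/.05;w=np.degrees((r0.inv()*r1).as_rotvec())/6
    print('shift',d.round(3).tolist(),'turn',w.round(3).tolist(),'rows>=',max(np.linalg.norm(d),np.linalg.norm(w)*6/8.59).round(1))
E
python3 - <<'E'
from h import *
px=[(354,182),(410,152),(438,208),(383,231)]
P=ray('top',px,.003)[:,:2]
for i in range(4):
    d=P[(i+1)%4]-P[i];print(P[i].round(3),np.linalg.norm(d).round(3),np.degrees(np.arctan2(d[1],d[0])).round(1))
print(P.mean(0))
# colour edge refine: print saturation map
p,r,s=pose();M=r.as_matrix();print(M.round(3));print('toolx yaw',np.degrees(np.arctan2(M[1,0],M[0,0])))
for y in(-101,-11,79):
  print(y);delta(p,r,[.639,-.038,.13],goal(y))
E
```

```text
[ 0.557 -0.217] 0.171 -67.2
[ 0.624 -0.375] 0.165 -163.0
[ 0.466 -0.423] 0.157 106.8
[ 0.421 -0.273] 0.148 22.5
[ 0.51685848 -0.32203039]
[[ 0.321 -0.001  0.947]
 [-0.947  0.001  0.321]
 [-0.001 -1.    -0.   ]]
toolx yaw -71.27584784959467
-101
shift [-7.666, 1.608, 11.861] turn [0.005, 4.954, -0.013] rows>= 14.2
-11
shift [-7.666, 1.608, 11.861] turn [-0.006, -10.046, -0.013] rows>= 14.2
79
shift [-7.666, 1.608, 11.861] turn [-0.017, -25.046, -0.006] rows>= 17.5
```

Request:
{"api": "step_arm", "payload": {"deltas": [[[-0.5,0,0.8],[0,0,0],-1],[[-1.0,0,1.6],[0,0,0],-1],[[-1.55,0,2.5],[0,0,0],-1],[[-2.1,0,3.35],[0,0,0],-1],[[-2.7,0,4.2],[0,0,0],-1]], "force": 20}}

```text
t: 0.6
tcp_pos: [0.3539, -0.3992, 0.2104]
orientation: [0.575, -0.575, 0.412, -0.412]
contact_force: [1.0, -0.4, 0.3]
width: 0.585
```

Request:
{"api": "step_arm", "payload": {"deltas": [[[-0.5,0,0.8],[0,0,0],-1],[[-1.0,0,1.6],[0,0,0],-1],[[-1.55,0,2.5],[0,0,0],-1],[[-2.1,0,3.35],[0,0,0],-1],[[-2.7,0,4.2],[0,0,0],-1]]}}

```text
t: 1.1
tcp_pos: [0.5062, -0.2084, 0.2105]
orientation: [-0.575, 0.575, -0.412, 0.412]
contact_force: [1.1, -0.5, -0.9]
width: 0.134
```

Request:
{"api": "step_arm", "payload": {"deltas": [[[-0.5,0.3,0.8],[0,0,0],-1],[[-1.0,0.6,1.6],[0,0,0],-1],[[-1.5,1.0,2.4],[0,0,0],-1],[[-2.27,1.6,3.46],[0,0,0],-1],[[-2.27,1.6,3.46],[0,0,0],-1]]}}

```text
t: 1.6
tcp_pos: [0.6333, -0.0419, 0.1281]
orientation: [0.576, -0.575, 0.412, -0.41]
contact_force: [-0.1, -0.3, -0.3]
width: 0.006
```

Request:
{"api": "step_arm", "payload": {"deltas": [[[0,0.4,0],[0,0,0],-1],[[0,0.75,0],[0,0,0],-1],[[0,0.85,0],[0,0,0],-1],[[0,0.91,0],[0,0,0],-1],[[0,0.91,0],[0,0,0],-1]]}}

```text
t: 2.1
tcp_pos: [0.6329, -0.0473, 0.0854]
orientation: [0.575, -0.575, 0.412, -0.412]
contact_force: [0.5, 0.6, -0.4]
width: 0.008
```

Request:
{"api": "step_arm", "payload": {"deltas": [[[0,0.05,0],[0,0,0],-1],[[0,0.05,0],[0,0,0],-1],[[0,0.05,0],[0,0,0],-1]]}}

```text
t: 2.4
tcp_pos: [0.633, -0.0472, 0.0832]
orientation: [0.575, -0.574, 0.412, -0.412]
contact_force: [0.6, 0.7, -0.5]
width: 0.004
```

Run:
```python
from h import *
for i in range(3):
    p,r,s=pose();im=snap('wrist','w1.png');print(p,s['contact_force'],s['t'])
b=snap('top','t1.png')
o=np.zeros((420,760,3),np.uint8);o[:,:400]=im[:,60:460];o[:360,400:]=cv2.resize(b[90:210,225:345],None,fx=3,fy=3)
cv2.imwrite('pics/c3.png',o[:,:,::-1])
```

```text
[ 0.6330214  -0.0471824   0.08318621] [ 0.64479674  0.74805153 -0.51101899] 2.4
[ 0.63298755 -0.04712043  0.08312401] [ 0.33578083 -0.11551318  0.26868186] 2.45
[ 0.6329468  -0.04714732  0.0830297 ] [-0.6915842  -0.33532443  0.12664757] 2.5
```

View pics/c3.png

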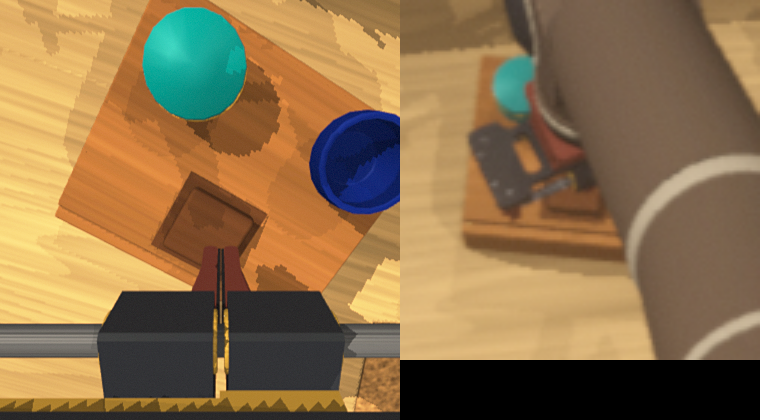

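Run:
```python
from h import *
p,r,s=pose();i=vision.camera_info('wrist');K=np.array(i['K']);m=np.array(i['mount'])
for y in(0,.006,.025):
    c=np.linalg.inv(m)@[0,y,0,1];u=K@c[:3]/c[2];print('tool y',y,u[:2])
px=[(60+190,172),(60+267,217),(60+152,243)]
print(ray('wrist',px,.068,s).round(4))
print('case left, corner',ray('wrist',[(60+58,213),(60+150,0)],.056,s).round(4))
print(s['qpos'])
```

```text
tool y 0 [280.55158818 256.79621644]
tool y 0.006 [280.53945943 252.69241742]
tool y 0.025 [280.50537994 241.16151524]
[[ 0.672  -0.0148  0.068 ]
 [ 0.6607 -0.0676  0.068 ]
 [ 0.6217 -0.0055  0.068 ]]
case left, corner [[0.6168 0.0587 0.056 ]
 [0.7525 0.034  0.056 ]]
[ 0.19129058  0.57128742 -0.27410459  1.6814264   0.18594699  0.91414234
 -1.39927112]
```

Request:
{"api": "step_arm", "payload": {"deltas": [[[0,-0.4,0],[0,0,0],-1],[[-0.15,-0.4,0.22],[0,0,0],-1],[[-0.15,-0.2,0.22],[0,0,0],-1],[[-0.15,-0.0,0.22],[0,0,0],-1],[[-0.15,0.03,0.22],[0,0,0],-1]]}}

```text
t: 3.1
tcp_pos: [0.639, -0.0364, 0.0781]
orientation: [-0.574, 0.576, -0.413, 0.411]
contact_force: [-0.6, 0.1, 1.1]
width: 0.004
```

Request:
{"api": "step_arm", "payload": {"deltas": [[[0,0,0],[0,0,0],-1],[[0,0,0],[0,0,0],-1],[[0,0,0],[0,0,0],-1],[[0,0,0],[0,0,0],-1]]}}

```text
t: 3.5
tcp_pos: [0.641, -0.0365, 0.0815]
orientation: [0.575, -0.575, 0.412, -0.412]
contact_force: [0.1, 0.7, -0.5]
width: 0.009
```

Run:
```python
from h import *
p,r,s=pose();im=snap('wrist','w2.png');print(p,s['contact_force'],s['t'])
b=snap('top','t2.png')
o=np.zeros((420,760,3),np.uint8);o[:,:400]=im[:,60:460];o[:360,400:]=cv2.resize(b[90:210,225:345],None,fx=3,fy=3)
cv2.imwrite('pics/c4.png',o[:,:,::-1])
```

```text
[ 0.64099056 -0.03649609  0.08146422] [ 0.12438964  0.73605385 -0.49407235] 3.5
```

View pics/c4.png

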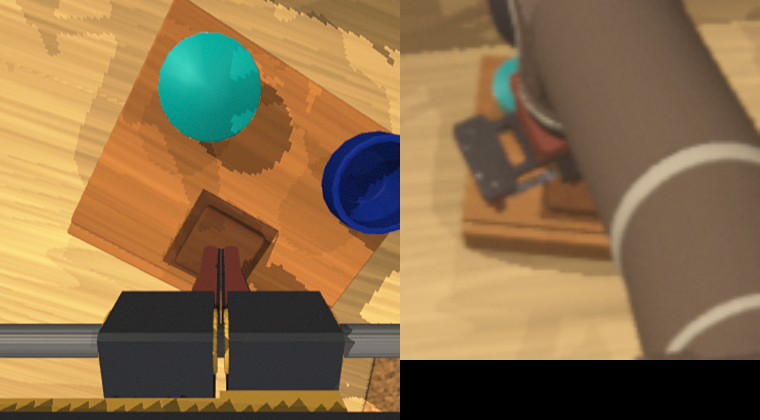

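The tool feels no contact yet. In the wrist picture the fingertips are over the plate at crop pixel (220,248), and the tray is still shut. I'll go lower in small steps and watch the force.

Request:
{"api": "step_arm", "payload": {"deltas": [[[0,0.03,0],[0,0,0],-1],[[0,0.06,0],[0,0,0],-1],[[0,0.06,0],[0,0,0],-1]]}}

```text
t: 3.9
tcp_pos: [0.6406, -0.0364, 0.0778]
orientation: [-0.575, 0.575, -0.412, 0.412]
contact_force: [0.5, -0.3, -0.0]
width: 0.004
```

Request:
{"api": "step_arm", "payload": {"deltas": [[[0,0.03,0],[0,0,0],-1],[[0,0.06,0],[0,0,0],-1],[[0,0.06,0],[0,0,0],-1]]}}

```text
t: 4.2
tcp_pos: [0.6406, -0.0364, 0.0748]
orientation: [-0.575, 0.575, -0.412, 0.412]
contact_force: [0.1, -0.4, -0.2]
width: 0.003
```

Run:
```python
from h import *
i=vision.camera_info('wrist');K=np.array(i['K']);m=np.array(i['mount'])
for y in(.006,.012,.018,.025):
  for z in(-.01,.01):
    c=np.linalg.inv(m)@[0,y,z,1];u=K@c[:3]/c[2];print('tool y',y,z,u[:2])
print(robot.sense())
```

```text
tool y 0.006 -0.01 [280.52612078 267.81818409]
tool y 0.006 0.01 [280.55290402 237.12175803]
tool y 0.012 -0.01 [280.51522076 263.57530451]
tool y 0.012 0.01 [280.54091261 233.65230451]
tool y 0.018 -0.01 [280.50492134 259.56621077]
tool y 0.018 0.01 [280.52960024 230.37931975]
tool y 0.025 -0.01 [280.49360028 255.15943839]
tool y 0.025 0.01 [280.51718624 226.78759995]
{'t': 4.2, 'qpos': array([ 0.17137662,  0.59145634, -0.27207216,  1.66769298,  0.1910604 ,
        0.90907286, -1.41852064]), 'joint_vel': array([ 0.00028211, -0.00397432,  0.00101966, -0.00169773, -0.00149159,
        0.00333829,  0.00053461]), 'tau': array([-1.79617776e-02, -6.57542396e+01, -3.71457741e+00, -2.50273830e+01,
       -3.33346488e-04, -1.16452198e-01, -7.61917705e-03]), 'tcp_pos': array([ 0.64058583, -0.03641481,  0.0748085 ]), 'orientation': array([-0.57458592,  0.57479034, -0.41212331,  0.41185127]), 'contact_force': array([ 0.06143799, -0.37272185, -0.15925219]), 'moment': array([ 0.05323604,  0.0417361 , -0.00297419]), 'width': 0.0033935939574613284}
```

Request:
{"api": "step_arm", "payload": {"deltas": [[[0,0.03,0],[0,0,0],-1],[[0,0.06,0],[0,0,0],-1],[[0,0.06,0],[0,0,0],-1]]}}

```text
t: 4.5
tcp_pos: [0.6406, -0.0364, 0.0719]
orientation: [-0.575, 0.575, -0.412, 0.412]
contact_force: [-0.4, -0.2, 0.0]
width: 0.002
```

Run:
```python
from h import *
p,r,s=pose();im=snap('wrist','w3.png');print(p,s['contact_force'],s['t'])
b=snap('scene','s3.png')
o=np.zeros((420,790,3),np.uint8);o[:,:300]=cv2.resize(im[140:350,200:350],None,fx=2,fy=2);o[:,300:]=cv2.resize(b[200:320,260:400],(490,420),interpolation=3)
cv2.imwrite('pics/c5.png',o[:,:,::-1])
```

```text
[ 0.64063044 -0.03640271  0.07185771] [-0.4405714  -0.17215452  0.02625095] 4.5
```

View pics/c5.png

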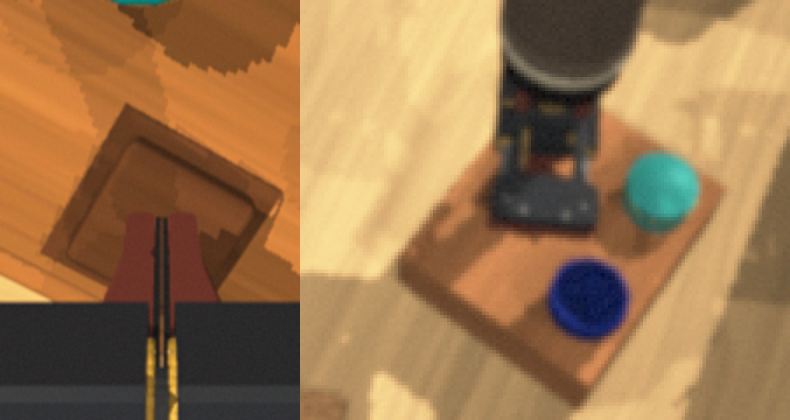

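Still no contact. In the wrist crop the fingertips end near row 246, which suggests they are further from the plate than I assumed. I'll keep descending slowly and stop when the force shows.

Request:
{"api": "step_arm", "payload": {"deltas": [[[0,0.04,0],[0,0,0],-1],[[0,0.08,0],[0,0,0],-1],[[0,0.08,0],[0,0,0],-1]]}}

```text
t: 4.9
tcp_pos: [0.6406, -0.0364, 0.0677]
orientation: [-0.575, 0.575, -0.412, 0.412]
contact_force: [-0.7, 0.0, -0.6]
width: 0.006
```

Run:
```python
from h import *
for f in('w1','w2','w3'):
    a=cv2.imread(f'pics/{f}.png');h=cv2.cvtColor(a,cv2.COLOR_BGR2HSV)
    m=cv2.inRange(h,(80,100,60),(95,255,255));x,y,w,hh=cv2.boundingRect(m);print(f,'turq',x,y,w,hh)
a=cv2.imread('pics/w3.png')
p,r,s=pose();s2=dict(s);s2['tcp_pos']=np.array([.6406,-.0364,.0719])
print('w3 plate outer at .068',ray('wrist',[(263.5,191.5),(340.5,235),(221,266)],.068,s2).round(4))
print('w3 inner at .068',ray('wrist',[(266,209),(327,240),(232,258)],.068,s2).round(4))
print(p,s['contact_force'])
```

```text
w1 turq 203 8 104 112
w2 turq 218 33 103 109
w3 turq 215 27 109 115
w3 plate outer at .068 [[ 0.6737 -0.015   0.068 ]
 [ 0.6634 -0.0658  0.068 ]
 [ 0.6217 -0.0049  0.068 ]]
w3 inner at .068 [[ 0.6644 -0.0195  0.068 ]
 [ 0.6579 -0.0594  0.068 ]
 [ 0.6289 -0.0097  0.068 ]]
[ 0.64056584 -0.03643421  0.06774807] [-0.7489236   0.02543134 -0.60148024]
```

Request:
{"api": "step_arm", "payload": {"deltas": [[[0,0.04,0],[0,0,0],-1],[[0,0.08,0],[0,0,0],-1],[[0,0.08,0],[0,0,0],-1]]}}

```text
t: 5.2
tcp_pos: [0.6406, -0.0364, 0.0637]
orientation: [-0.575, 0.575, -0.412, 0.412]
contact_force: [-0.1, 0.3, 0.4]
width: 0.008
```

Request:
{"api": "step_arm", "payload": {"deltas": [[[0,0.04,0],[0,0,0],-1],[[0,0.08,0],[0,0,0],-1],[[0,0.08,0],[0,0,0],-1]]}}

```text
t: 5.5
tcp_pos: [0.6406, -0.0364, 0.0598]
orientation: [-0.575, 0.575, -0.412, 0.412]
contact_force: [-0.4, -0.4, 0.3]
width: 0.004
```

Run:
```python
from h import *
p,r,s=pose();im=snap('wrist','w4.png');b=snap('scene','s4.png');t=snap('top','t4.png')
print(p,s['contact_force'],s['t'])
def proj(n,P):
    i=vision.camera_info(n);c=np.linalg.inv(i['cam_to_world'])@np.r_[P,1];u=i['K']@c[:3]/c[2];return u[:2]
for n in('scene','top'):
  for y in(-.055,0,.025):print(n,y,proj(n,p+r.apply([0,y,0])).round(1))
  print('latch',proj(n,[.6406,-.037,.068]))
o=np.zeros((600,800,3),np.uint8);o[:420,:400]=cv2.resize(im[140:350,180:380],None,fx=2,fy=2);o[:420,400:]=cv2.resize(b[200:305,280:380],(400,420),interpolation=3)
o[420:,:300]=cv2.resize(t[100:190,220:370],None,fx=2,fy=2)
cv2.imwrite('pics/c6.png',o[:,:,::-1])
```

```text
[ 0.64057048 -0.03644174  0.05978363] [-0.44433572 -0.41936143  0.3356671 ] 5.5
scene -0.055 [328.  244.3]
scene 0 [325.7 254.1]
scene 0.025 [324.8 258.3]
latch [326.0013979  252.87296539]
top -0.055 [282.2 144.2]
top 0 [282.2 151.5]
top 0.025 [282.1 154.7]
latch [282.39782425 150.43098776]
```

View pics/c6.png

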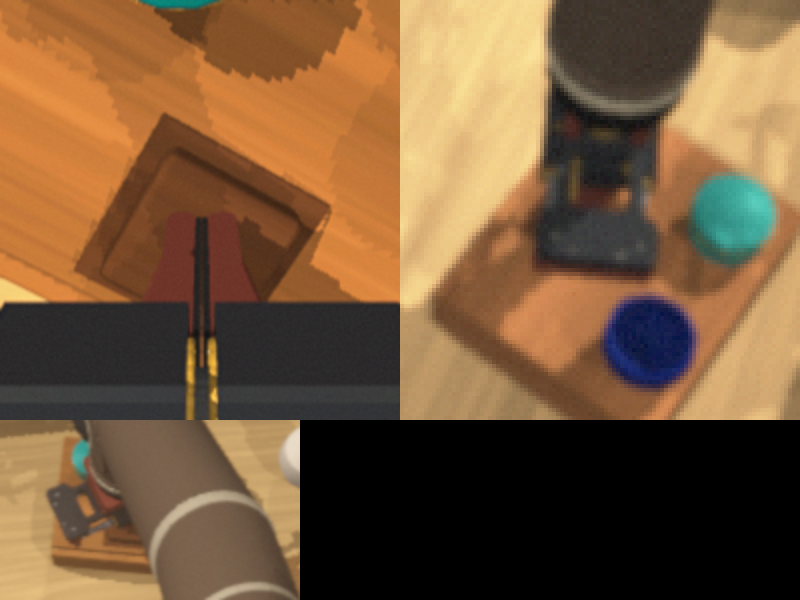

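Request:
{"api": "step_arm", "payload": {"deltas": [[[0,0.04,0],[0,0,0],-1],[[0,0.08,0],[0,0,0],-1],[[0,0.08,0],[0,0,0],-1]]}}

```text
t: 5.95
tcp_pos: [0.6409, -0.0364, 0.0561]
orientation: [0.575, -0.575, 0.412, -0.412]
contact_force: [-0.4, -0.0, 1.8]
width: 0.006
```

Request:
{"api": "step_arm", "payload": {"deltas": [[[0,0.04,0],[0,0,0],-1],[[0,0.08,0],[0,0,0],-1],[[0,0.08,0],[0,0,0],-1]]}}

```text
t: 6.25
tcp_pos: [0.6405, -0.0364, 0.0517]
orientation: [-0.575, 0.575, -0.412, 0.412]
contact_force: [0.5, -0.7, 0.6]
width: 0.005
```

Run:
```python
from h import *
t4=cv2.imread('pics/t4.png');t5=snap('top','t5.png')[:,:,::-1];w=snap('wrist','w5.png')
print(robot.sense()['contact_force'])
d=cv2.absdiff(t4,t5).max(2)
m=(cv2.medianBlur(d,5)>25).astype(np.uint8);n,l,st,c=cv2.connectedComponentsWithStats(m)
for i in range(1,n):
    if st[i,4]>20:print(st[i].tolist(),c[i].round())
s4=cv2.imread('pics/s4.png');s5=snap('scene','s5.png')[:,:,::-1];d=cv2.absdiff(s4,s5).max(2)
m=(cv2.medianBlur(d,5)>25).astype(np.uint8);n,l,st,c=cv2.connectedComponentsWithStats(m)
for i in range(1,n):
    if st[i,4]>20:print('s',st[i].tolist(),c[i].round())
```

```text
[-2.05878978  0.86206133  2.76565902]
[271, 133, 8, 7, 35] [275. 136.]
[265, 150, 7, 7, 22] [268. 153.]
[361, 156, 5, 11, 34] [363. 161.]
[245, 164, 54, 22, 785] [271. 174.]
[314, 179, 50, 20, 336] [336. 186.]
[380, 188, 12, 3, 35] [385. 189.]
[299, 199, 13, 24, 148] [304. 211.]
[500, 218, 5, 12, 31] [502. 224.]
[378, 255, 37, 61, 249] [399. 289.]
[308, 271, 11, 16, 97] [314. 280.]
[349, 382, 11, 15, 54] [354. 390.]
[336, 394, 7, 5, 27] [339. 396.]
s [106, 0, 23, 15, 195] [119.   7.]
s [130, 0, 23, 51, 334] [139.  17.]
s [64, 5, 5, 56, 185] [66. 32.]
s [176, 23, 92, 112, 1054] [222.  70.]
s [272, 62, 33, 30, 150] [288.  76.]
s [326, 110, 8, 5, 25] [330. 112.]
s [340, 118, 39, 35, 423] [363. 135.]
s [273, 139, 26, 21, 124] [286. 149.]
s [317, 149, 55, 37, 581] [343. 170.]
s [300, 171, 28, 21, 126] [312. 182.]
s [350, 195, 14, 3, 23] [357. 196.]
s [318, 219, 30, 13, 159] [331. 227.]
s [269, 227, 48, 52, 773] [297. 256.]
s [316, 266, 26, 7, 109] [329. 269.]
s [250, 284, 6, 14, 55] [253. 291.]
s [269, 321, 16, 17, 137] [277. 329.]
s [245, 349, 21, 6, 76] [255. 352.]
s [185, 398, 7, 13, 45] [188. 404.]
s [108, 416, 14, 4, 42] [115. 418.]
s [153, 417, 14, 3, 31] [160. 418.]
```

The tray has been freed: the changed region in the top view lies in front of the case. So the closed fingertips end about 8 mm behind the TCP rather than 25 mm ahead. I'll lift, open and check the tip position in the wrist image.

Request:
{"api": "step_arm", "payload": {"deltas": [[[0,-0.6,0],[0,0,0],-1],[[0,-1.2,0],[0,0,0],-1],[[0,-1.8,0],[0,0,0],0.3],[[0,-2.4,0],[0,0,0],0.3],[[0,-3.0,0],[0,0,0],0.3]]}}

```text
t: 6.9
tcp_pos: [0.6406, -0.0364, 0.2033]
orientation: [-0.575, 0.575, -0.412, 0.412]
contact_force: [0.2, -0.2, -0.9]
width: 0.24
```

Run:
```python
from h import *
p,r,s=pose();print(p,s['contact_force'],s['t'],s['width'])
w=snap('wrist','w6.png');t=snap('top','t6.png')
o=np.zeros((420,800,3),np.uint8);o[:,:500]=w[:,30:530];o[:360,500:]=cv2.resize(t[100:220,220:320],None,fx=3,fy=3)
cv2.imwrite('pics/c7.png',o[:,:,::-1])
# lamp target yaw 98
Y=98.3;c=np.array([.4907,.370])
print('to lamp hover');delta(p,r,[*c,.2],goal(Y))
```

```text
[ 0.64061367 -0.03641617  0.20331698] [ 0.18998356 -0.20894484 -0.88654753] 6.9 0.24046358975938797
to lamp hover
shift [-8.661, 0.066, -0.23] turn [0.0, -28.262, -0.0] rows>= 19.7
```

View pics/c7.png

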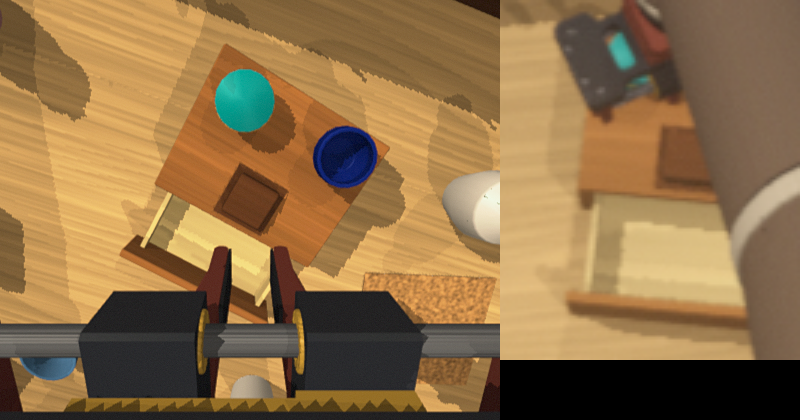

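The tray is open: its pale inside is visible in front of the case in both views. The finger length doesn't change when the jaws open, so the true tips are about 10 mm behind the TCP. The wrist row of 247 matches that. Next I'll turn and carry the gripper to the lamp.

Request:
{"api": "step_arm", "payload": {"deltas": [[[-0.8,0,0],[0,-1.4,0],0.3],[[-1.7,0,0],[0,-2.8,0],0.3],[[-2.6,0,0],[0,-4.2,0],0.3],[[-3.5,0,0],[0,-5.6,0],0.3],[[-4.3,0,0],[0,-7,0],0.3]]}}

```text
t: 7.5
tcp_pos: [0.5704, 0.1693, 0.2015]
orientation: [-0.685, 0.685, -0.177, 0.176]
contact_force: [-0.3, 0.9, 0.4]
width: 0.649
```

Request:
{"api": "step_arm", "payload": {"deltas": [[[-0.66,0,0.56],[0,-1.4,0],0.3],[[-1.31,0,1.12],[0,-2.8,0],0.3],[[-1.97,0,1.67],[0,-4.2,0],0.3],[[-2.62,0,2.23],[0,-5.6,0],0.3],[[-3.28,0,2.79],[0,-7,0],0.3]]}}

```text
t: 8.0
tcp_pos: [0.496, 0.3702, 0.2014]
orientation: [-0.702, 0.703, 0.08, -0.081]
contact_force: [0.5, -0.8, 1.0]
width: 0.647
```

Request:
{"api": "step_arm", "payload": {"deltas": [[[0,0,0],[0,-1.4,0],0.3],[[0,0,0],[0,-2.8,0],0.3],[[0,0,0],[0,-4.2,0],0.3],[[0,0,0],[0,-5.6,0],0.3],[[0,0,0],[0,-7,0],0.3]]}}

```text
t: 8.5
tcp_pos: [0.4966, 0.3689, 0.2011]
orientation: [0.627, -0.627, -0.327, 0.327]
contact_force: [0.8, -0.3, -0.7]
width: 0.649
```

Request:
{"api": "step_arm", "payload": {"deltas": [[[0,0,0],[0,-1.4,0],0.3],[[0,0,0],[0,-2.8,0],0.3],[[0,0,0],[0,-4.2,0],0.3],[[0,0,0],[0,-5.6,0],0.3],[[0,0,0],[0,-7.2,0],0.3]]}}

```text
t: 9.0
tcp_pos: [0.4967, 0.3689, 0.2012]
orientation: [0.467, -0.467, -0.53, 0.531]
contact_force: [-0.2, -0.5, 0.8]
width: 0.649
```

Run:
```python
from h import *
p,r,s=pose();print(p,s['t'],s['width'],s['qpos'].round(2))
w=snap('wrist','w7.png')
h=cv2.cvtColor(w,cv2.COLOR_RGB2HSV)
delta(p,r,[.4907,.370,.2],goal(98.3))
m=cv2.inRange(h,(0,0,0),(179,255,55));m[300:]=0
cs,_=cv2.findContours(m,cv2.RETR_EXTERNAL,cv2.CHAIN_APPROX_NONE)
for c in cs:
    if cv2.contourArea(c)>300:
        b=cv2.boxPoints(cv2.minAreaRect(c));print('dark',cv2.contourArea(c),b.round().tolist(),ray('wrist',b,.058,s)[:,:2].round(3).tolist())
m=cv2.inRange(h,(0,0,150),(179,60,255));m[300:]=0
cs,_=cv2.findContours(m,cv2.RETR_EXTERNAL,cv2.CHAIN_APPROX_NONE)
for c in cs:
    if cv2.contourArea(c)>300:
        b=cv2.boxPoints(cv2.minAreaRect(c));print('white',cv2.contourArea(c),b.round().tolist(),ray('wrist',b,.074,s)[:,:2].round(3).tolist())
cv2.imwrite('pics/c8.png',w[:,:,::-1])
```

```text
[0.49667817 0.36885413 0.20122604] 9.0 0.6488230312515221 [-0.04  0.62 -1.04  1.58  0.55  1.27  0.54]
shift [0.038, 0.025, 0.116] turn [-0.009, -0.171, -0.002] rows>= 0.1
dark 682.0 [[392.0, 292.0], [494.0, 292.0], [494.0, 299.0], [392.0, 299.0]] [[0.587, 0.505], [0.573, 0.616], [0.581, 0.619], [0.596, 0.507]]
dark 688.0 [[67.0, 291.0], [169.0, 291.0], [169.0, 299.0], [67.0, 299.0]] [[0.632, 0.149], [0.617, 0.261], [0.627, 0.261], [0.642, 0.149]]
dark 635.0 [[319.0, 257.0], [336.0, 249.0], [359.0, 299.0], [341.0, 307.0]] [[0.556, 0.418], [0.544, 0.435], [0.6, 0.47], [0.612, 0.453]]
dark 641.5 [[203.0, 299.0], [221.0, 247.0], [238.0, 253.0], [221.0, 305.0]] [[0.622, 0.299], [0.558, 0.313], [0.562, 0.332], [0.627, 0.319]]
dark 2965.0 [[273.0, 126.0], [299.0, 126.0], [301.0, 250.0], [274.0, 250.0]] [[0.428, 0.353], [0.425, 0.377], [0.551, 0.398], [0.554, 0.37]]
white 3463.5 [[185.0, 131.0], [223.0, 128.0], [230.0, 231.0], [192.0, 234.0]] [[0.442, 0.275], [0.436, 0.309], [0.533, 0.324], [0.541, 0.286]]
white 26076.0 [[386.0, 270.0], [436.0, 62.0], [589.0, 98.0], [540.0, 306.0]] [[0.554, 0.485], [0.358, 0.485], [0.369, 0.627], [0.576, 0.656]]
```

View pics/c8.png

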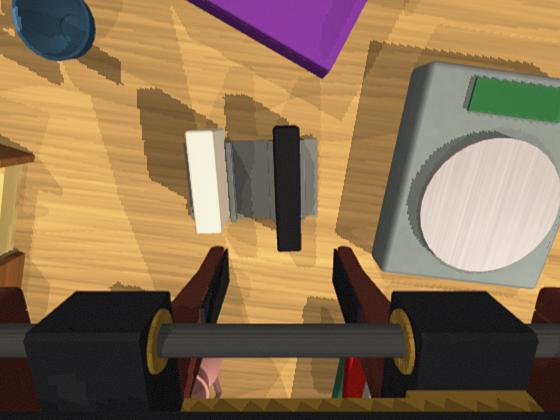

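The wrist view confirms the lamp: black, at cols 273–300, with its centre at about (.490,.3735). The tile is at cols 185–230. The fingers will straddle the lamp with clearance.

Run:
```python
from h import *
p,r,s=pose();delta(p,r,[.490,.3735,.1],goal(98.5));delta(p,r,[.490,.3735,.016],goal(98.5))
```

```text
shift [0.115, 2.02, 0.12] turn [-0.011, -0.122, -0.005] rows>= 2.0
shift [0.116, 3.7, 0.118] turn [-0.011, -0.122, -0.005] rows>= 3.7
```

Request:
{"api": "step_arm", "payload": {"deltas": [[[0.1,0.8,0.1],[0,-0.12,0],0.3],[[0.12,1.6,0.12],[0,-0.12,0],0.3],[[0.12,2.4,0.12],[0,-0.12,0],0.3],[[0.12,3.0,0.12],[0,-0.12,0],0.3],[[0.12,3.2,0.12],[0,-0.12,0],0.3]]}}

```text
t: 9.55
tcp_pos: [0.4886, 0.3725, 0.0383]
orientation: [0.467, -0.466, -0.53, 0.534]
contact_force: [0.8, -0.0, -0.2]
width: 0.652
```

Request:
{"api": "step_arm", "payload": {"deltas": [[[0,0,0],[0,0,0],0.3],[[0,0,0],[0,0,0],0.3]]}}

```text
t: 9.75
tcp_pos: [0.4905, 0.3752, 0.0434]
orientation: [-0.466, 0.466, 0.533, -0.532]
contact_force: [0.1, 0.2, 0.6]
width: 0.65
```

Request:
{"api": "step_arm", "payload": {"deltas": [[[-0.03,0.2,0],[0,0,0],0.3],[[-0.03,0.4,0],[0,0,0],0.3],[[-0.03,0.5,0],[0,0,0],0.3],[[-0.03,0.5,0],[0,0,0],0.3]]}}

```text
t: 10.15
tcp_pos: [0.4901, 0.3723, 0.0163]
orientation: [0.466, -0.466, -0.532, 0.533]
contact_force: [0.6, 0.0, -0.3]
width: 0.651
```

Request:
{"api": "step_arm", "payload": {"deltas": [[[-0.03,0.0,0],[0,0,0],-1],[[-0.03,0,0],[0,0,0],-1],[[-0.03,0,0],[0,0,0],-1],[[-0.03,0,0],[0,0,0],-1],[[-0.03,0,0],[0,0,0],-1]], "force": 12}}

```text
t: 10.65
tcp_pos: [0.4904, 0.3737, 0.0179]
orientation: [-0.466, 0.465, 0.534, -0.531]
contact_force: [-0.9, 5.0, 0.2]
width: 0.304
```

Request:
{"api": "step_arm", "payload": {"deltas": [[[0.06,0,0],[0,0,0],-1],[[0.06,-0.2,0],[0,0,0],-1],[[0.06,-0.5,0],[0,0,0],-1],[[0.06,-1.2,0],[0,0,0],-1],[[0.06,-2.0,0],[0,0,0],-1]], "force": 25}}

```text
t: 11.15
tcp_pos: [0.4897, 0.3727, 0.118]
orientation: [0.466, -0.466, -0.531, 0.533]
contact_force: [0.8, -0.1, -3.1]
width: 0.293
```

Request:
{"api": "step_arm", "payload": {"deltas": [[[0,-0.8,0],[0,0,0],-1],[[0,-1.6,0],[0,0,0],-1],[[0,-1.8,0],[0,0,0],-1]]}}

```text
t: 11.45
tcp_pos: [0.491, 0.3754, 0.2127]
orientation: [-0.465, 0.466, 0.534, -0.53]
contact_force: [-0.8, 0.4, -3.0]
width: 0.298
```

Run:
```python
from h import *
p,r,s=pose();print(p,s['contact_force'],s['t'],s['width'])
delta(p,r,[.54,-.31,.2],goal(20))
x=r.apply([1,0,0]);print('yaw',np.degrees(np.arctan2(x[1],x[0])))
```

```text
[0.49104756 0.37539324 0.21270531] [-0.81442951  0.35127638 -2.98971925] 11.45 0.2982070026872252
shift [-13.717, 0.219, 0.848] turn [0.029, 12.936, 0.053] rows>= 13.7
yaw 97.6171195905336
```

Request:
{"api": "step_arm", "payload": {"deltas": [[[-0.9,0,0.06],[0,1.3,0],-1],[[-1.8,0,0.11],[0,2.6,0],-1],[[-2.7,0,0.17],[0,3.9,0],-1],[[-3.6,0,0.22],[0,5.2,0],-1],[[-4.56,0,0.28],[0,6.5,0],-1]]}}

```text
t: 11.95
tcp_pos: [0.5058, 0.1441, 0.2067]
orientation: [-0.617, 0.618, 0.344, -0.345]
contact_force: [1.3, -0.4, -2.0]
width: 0.295
```

Request:
{"api": "step_arm", "payload": {"deltas": [[[-0.74,0,-0.53],[0,1.3,0],-1],[[-1.49,0,-1.06],[0,2.6,0],-1],[[-2.23,0,-1.59],[0,3.9,0],-1],[[-2.98,0,-2.12],[0,5.2,0],-1],[[-3.72,0,-2.65],[0,6.4,0],-1]]}}

```text
t: 12.45
tcp_pos: [0.5217, -0.0837, 0.2069]
orientation: [-0.696, 0.697, 0.122, -0.123]
contact_force: [0.3, -0.7, -2.8]
width: 0.296
```

Request:
{"api": "step_arm", "payload": {"deltas": [[[-0.25,0,-0.88],[0,0,0],-1],[[-0.51,0,-1.76],[0,0,0],-1],[[-0.76,0,-2.63],[0,0,0],-1],[[-1.02,0,-3.51],[0,0,0],-1],[[-1.27,0,-4.39],[0,0,0],-1]]}}

```text
t: 12.95
tcp_pos: [0.538, -0.3112, 0.2067]
orientation: [0.696, -0.696, -0.123, 0.125]
contact_force: [0.5, 0.0, -3.0]
width: 0.294
```

Run:
```python
from h import *
from bench import vision
p,r,s=pose();print(p,s['t'],s['width'],s['qpos'].round(2))
w=snap('wrist','w8.png');b=cv2.GaussianBlur(w,(0,0),2.5)
cv2.imwrite('pics/c9.png',w[:,:,::-1])
```

```text
[ 0.53798392 -0.31119948  0.20665487] 12.95 0.2935817693515759 [ 0.91  0.49 -0.66  1.58  0.32  1.19  0.54]
```

View pics/c9.png

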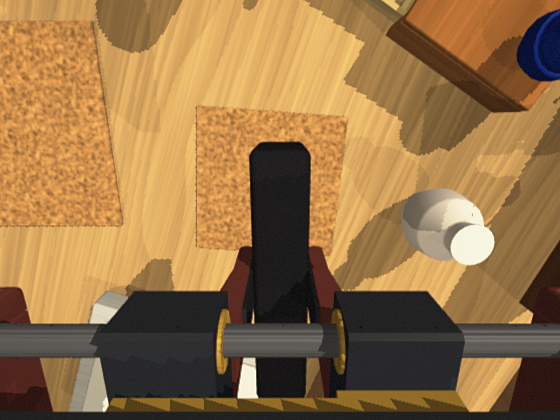

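Wrist view: the lamp is gripped vertically. The mat's corners are at (196,106), (347,117), (332,250) and (195,247), and the vase is at (440,225).

Run:
```python
from h import *
p,r,s=pose()
P=ray('wrist',[(196,106),(347,117),(332,250),(195,247)],.003,s)[:,:2]
for i in range(4):
    d=P[(i+1)%4]-P[i];print(P[i].round(3),np.linalg.norm(d).round(3),np.degrees(np.arctan2(d[1],d[0])).round(1))
print('ctr',P.mean(0),'vase foot',ray('wrist',[(425,225)],.04,s)[:,:2])
c=P.mean(0);w=np.array([np.cos(np.radians(22)),np.sin(np.radians(22))])
t=c+.036*w;print(t);delta(p,r,[*t,.06],goal(22))
```

```text
[ 0.418 -0.269] 0.168 15.7
[ 0.58  -0.223] 0.161 -73.6
[ 0.625 -0.377] 0.172 -161.5
[ 0.462 -0.432] 0.169 105.0
ctr [ 0.52120567 -0.32543997] vase foot [[ 0.69939386 -0.30215175]]
[ 0.55458429 -0.31195414]
shift [0.418, 2.912, 0.068] turn [0.031, -0.387, -0.042] rows>= 2.9
```

Request:
{"api": "step_arm", "payload": {"deltas": [[[0.2,0.8,0],[0,0,0],-1],[[0.4,1.6,0.05],[0,0,0],-1],[[0.4,2.4,0.05],[0,0,0],-1],[[0.4,3.0,0.05],[0,0,0],-1],[[0.4,3.0,0.05],[0,0,0],-1]]}}

```text
t: 13.5
tcp_pos: [0.5531, -0.2985, 0.0522]
orientation: [0.698, -0.694, -0.121, 0.127]
contact_force: [-0.6, 0.7, -2.8]
width: 0.293
```

Request:
{"api": "step_arm", "payload": {"deltas": [[[0,0,0],[0,0,0],-1],[[0,0,0],[0,0,0],-1]]}}

```text
t: 13.7
tcp_pos: [0.5583, -0.3003, 0.0592]
orientation: [-0.696, 0.697, 0.125, -0.123]
contact_force: [1.5, 0.0, -1.4]
width: 0.298
```

Run:
```python
from h import *
p,r,s=pose();print(p,r.as_matrix().round(3).tolist(),s['contact_force'])
delta(p,r,[.555,-.313,.014],goal(20))
```

```text
[ 0.55833229 -0.30031118  0.05919844] [[0.938, 0.002, -0.346], [0.346, -0.001, 0.938], [0.002, -1.0, -0.002]] [ 1.53273797  0.00805983 -1.38166172]
shift [-0.152, 0.904, -0.213] turn [0.018, 0.038, 0.016] rows>= 0.9
```

Descend to the mat; lower the last part slowly.

Request:
{"api": "step_arm", "payload": {"deltas": [[[-0.15,0.3,-0.21],[0,0,0],-1],[[-0.15,0.6,-0.21],[0,0,0],-1],[[-0.15,0.75,-0.21],[0,0,0],-1],[[-0.15,0.8,-0.21],[0,0,0],-1],[[-0.15,0.84,-0.21],[0,0,0],-1]]}}

```text
t: 14.2
tcp_pos: [0.5539, -0.3119, 0.0146]
orientation: [0.696, -0.696, -0.124, 0.124]
contact_force: [-0.1, -0.2, -2.0]
width: 0.294
```

Request:
{"api": "step_arm", "payload": {"deltas": [[[0,0,0],[0,0,0],-1],[[0,0.02,0],[0,0,0],-1],[[0,0.02,0],[0,0,0],-1]]}}

```text
t: 14.5
tcp_pos: [0.5543, -0.3124, 0.0145]
orientation: [-0.696, 0.696, 0.125, -0.124]
contact_force: [0.1, -0.7, -1.7]
width: 0.293
```

Request:
{"api": "step_arm", "payload": {"deltas": [[[0,0.03,0],[0,0,0],-1],[[0,0.03,0],[0,0,0],-1]]}}

```text
t: 14.7
tcp_pos: [0.5544, -0.3124, 0.0144]
orientation: [-0.696, 0.697, 0.125, -0.124]
contact_force: [-3.6, 2.0, 8.7]
width: 0.295
```

Request:
{"api": "step_arm", "payload": {"deltas": [[[0,0.03,0],[0,0,0],-1],[[0,0.03,0],[0,0,0],-1]]}}

```text
t: 14.9
tcp_pos: [0.5544, -0.3125, 0.0143]
orientation: [-0.695, 0.697, 0.124, -0.124]
contact_force: [-7.7, 3.3, 20.6]
width: 0.293
```

The lamp is on the mat. I'll ease off the pressure, release it and rise.

Request:
{"api": "step_arm", "payload": {"deltas": [[[0,-0.05,0],[0,0,0],-1],[[0,-0.05,0],[0,0,0],0.2],[[0,-0.05,0],[0,0,0],0.2],[[0,-0.05,0],[0,0,0],0.2],[[0,-0.05,0],[0,0,0],0.2]]}}

```text
t: 15.4
tcp_pos: [0.5539, -0.3124, 0.0134]
orientation: [0.696, -0.696, -0.124, 0.124]
contact_force: [-0.0, -1.0, -0.1]
width: 0.592
```

Request:
{"api": "step_arm", "payload": {"deltas": [[[0,-0.2,0],[0,0,0],0.2],[[0,-0.6,0],[0,0,0],0.2],[[0,-1.2,0],[0,0,0],0.2],[[0,-1.4,0],[0,0,0],0.2],[[0,-1.4,0],[0,0,0],-1]]}}

```text
t: 15.9
tcp_pos: [0.555, -0.3129, 0.0857]
orientation: [-0.695, 0.697, 0.125, -0.123]
contact_force: [0.5, -0.5, -0.2]
width: 0.54
```

Request:
{"api": "step_arm", "payload": {"deltas": [[[0.4,0,0],[0,0,0],-1],[[0.8,0,0],[0,0,0],-1],[[0.9,0,0],[0,0,0],-1],[[0.9,0,0],[0,0,0],-1],[[0.9,0,0],[0,0,0],-1]]}}

```text
t: 16.4
tcp_pos: [0.5949, -0.2972, 0.0828]
orientation: [0.696, -0.696, -0.124, 0.125]
contact_force: [-0.8, 0.6, -0.4]
width: 0.092
```

Run:
```python
from h import *
p,r,s=pose();print(p,s['t'],s['width'],s['contact_force'])
w=snap('wrist','w9.png')
h=cv2.cvtColor(w,cv2.COLOR_RGB2HSV);m=cv2.inRange(h,(0,0,0),(179,255,55));m[285:]=0
cs,_=cv2.findContours(m,cv2.RETR_EXTERNAL,cv2.CHAIN_APPROX_NONE)
for c in cs:
    if cv2.contourArea(c)>400:
        b=cv2.boxPoints(cv2.minAreaRect(c));P=ray('wrist',b,.055,s)[:,:2];print('dark',cv2.contourArea(c),b.round().tolist(),P.round(3).tolist(),P.mean(0),'tool',r.inv().apply(np.c_[P,[.055]*4]-p).round(3).tolist())
```

```text
[ 0.59494254 -0.29720058  0.08276086] 16.4 0.09195143938366222 [-0.78993763  0.57188325 -0.40423642]
dark 6485.0 [[190.0, 138.0], [239.0, 135.0], [247.0, 283.0], [198.0, 286.0]] [[0.521, -0.254], [0.548, -0.243], [0.585, -0.336], [0.554, -0.35]] [ 0.55191243 -0.29570911] tool [[-0.055, 0.028, 0.066], [-0.025, 0.028, 0.067], [-0.023, 0.028, -0.033], [-0.057, 0.028, -0.035]]
```

Request:
{"api": "step_arm", "payload": {"deltas": [[[0,0.4,0],[0,0,0],-1],[[0,0.8,0],[0,0,0],-1],[[0,0.96,0],[0,0,0],-1],[[0,0.96,0],[0,0,0],-1],[[-0.2,0.96,0],[0,0,0],-1]]}}

```text
t: 16.95
tcp_pos: [0.5877, -0.2996, 0.0363]
orientation: [0.696, -0.696, -0.125, 0.124]
contact_force: [0.2, -0.3, -0.0]
width: 0.003
```

Request:
{"api": "step_arm", "payload": {"deltas": [[[-0.15,0,0],[0,0,0],-1],[[-0.3,0,0],[0,0,0],-1],[[-0.45,0,0],[0,0,0],-1],[[-0.6,0,0],[0,0,0],-1],[[-0.75,0,0],[0,0,0],-1]]}}

```text
t: 17.45
tcp_pos: [0.5507, -0.3137, 0.0358]
orientation: [-0.696, 0.696, 0.124, -0.124]
contact_force: [-0.1, -0.1, 0.0]
width: 0.008
```

Request:
{"api": "step_arm", "payload": {"deltas": [[[0,0,0],[0,0,0],-1],[[0,0,0],[0,0,0],-1],[[0,-0.5,0],[0,0,0],-1],[[0,-1.2,0],[0,0,0],-1],[[0,-2.0,0],[0,0,0],-1]]}}

```text
t: 17.95
tcp_pos: [0.5512, -0.3124, 0.1357]
orientation: [0.697, -0.695, -0.124, 0.125]
contact_force: [0.6, -0.5, 0.2]
width: 0.005
```

Run:
```python
from h import *
p,r,s=pose();print(p,s['t'],s['width'],s['contact_force'])
w=snap('wrist','w10.png')
h=cv2.cvtColor(w,cv2.COLOR_RGB2HSV);m=cv2.inRange(h,(0,0,0),(179,255,55));m[285:]=0
cs,_=cv2.findContours(m,cv2.RETR_EXTERNAL,cv2.CHAIN_APPROX_NONE)
for c in cs:
    if cv2.contourArea(c)>400:
        b=cv2.boxPoints(cv2.minAreaRect(c));P=ray('wrist',b,.029,s)[:,:2];print('dark',cv2.contourArea(c),b.round().tolist(),P.round(3).tolist(),P.mean(0),'tool',r.inv().apply(np.c_[P,[.029]*4]-p).round(3).tolist())
print(np.round(w[250:100:-12,[200,220,240,260]].mean(2)))
```

```text
[ 0.55116349 -0.31244458  0.13568269] 17.95 0.004672077139260095 [ 0.60918059 -0.49037873  0.17159813]
dark 7524.0 [[206.0, 135.0], [266.0, 133.0], [271.0, 272.0], [211.0, 274.0]] [[0.47, -0.274], [0.517, -0.255], [0.565, -0.375], [0.512, -0.397]] [ 0.51597636 -0.32538593] tool [[-0.063, 0.107, 0.063], [-0.012, 0.107, 0.065], [-0.009, 0.107, -0.064], [-0.066, 0.107, -0.066]]
[[ 80. 191. 220. 101.]
 [ 64.  22. 221.  29.]
 [ 65.  31.  31.  29.]
 [ 84.  30.  30.  32.]
 [ 83.  29.  28.  29.]
 [ 92.  34. 133.  31.]
 [ 74.  30. 135.  32.]
 [ 80.  30.  32.  33.]
 [ 77.  31.  31.  33.]
 [125.  29.  33.  34.]
 [111. 112. 101. 115.]
 [123. 114. 122. 146.]
 [120. 151. 120. 127.]]
```

Run:
```python
from h import *
w=cv2.imread('pics/w10.png')
for v in range(130,284,6):print(v,' '.join('%3d'%x for x in w[v,200:284:6].mean(1)),'|',w[v,239].tolist())
```

```text
130 111 127 133 121 123 103 105 113 106 111 114 130 120 128 | [57, 103, 148]
136 122  96  20  21  25  25  28  23  22  26  31  49 119 127 | [28, 25, 25]
142 125  41  29  31  30  34  33  34  30  31  34  20 132 107 | [34, 31, 33]
148 137  60  33  33  32  30  32  34  33  30  28  20 125 104 | [31, 33, 34]
154  76  73  31  31  31  33  31  31  30  34  33  21 122 119 | [34, 36, 34]
160  80  80  34  30  29  32  27  28  34  29  30  21 126 138 | [31, 34, 34]
166  80  85  29  31  32  31  31  29  29  33  32  19 117 131 | [33, 32, 32]
172  75  72  33  29  29  26  26  28  33  31  29  20 113 120 | [23, 27, 25]
178  74  92  26  33  30  31 132 132  28  28  32  20 139 115 | [125, 137, 140]
184  80  96  34  28  31  25 134 132  34  30  29  24 114 113 | [125, 136, 140]
190  92  90  31  30  27  28 132 135  31  33  30  16 105 111 | [125, 136, 139]
196  85  82  32  32  32  28 135 136  32  29  29  23 112 116 | [126, 137, 140]
202  83  81  29  31  31  31  29  29  31  24  28  19 109 108 | [28, 31, 30]
208  81  83  24  32  29  31  31  27  28  31  33  20 104 123 | [29, 29, 32]
214  84  78  25  29  29  28  28  32 
[... 185 characters left out ...]
25]
232  82  99  35  28  27 207 199 199 200  25  28  20 122 143 | [179, 207, 218]
238  64  75  56  30 207 220 218 219 218 205  29  26 109  98 | [207, 224, 227]
244 104  67  71  26 211 220 217 218 217 220  62  25 108 130 | [210, 225, 228]
250  80  70  76  29 217 219 217 218 218 223 101  53  48  26 | [210, 225, 228]
256 124  93  87  26 206 219 218 218 217 205  27  51  52  22 | [209, 225, 228]
262 106  73 100  30  23 201 215 219 195 109  31  48  49  24 | [209, 225, 228]
268 128  91 100  26  32  30  27  33  26  30  33  53  47  17 | [32, 35, 38]
274 166 109 114 115 118 114 102 102 101 115  53  50  50  19 | [60, 106, 139]
280 164 151 162 168 115 138 131 150 158 170  52  46  47  23 | [65, 112, 146]
```

The lamp lies flat on the mat, window up: a bright disc about 38 mm across is centred near (239,249) in the wrist image. Next I'll regrasp it by its long sides.

Request:
{"api": "step_arm", "payload": {"deltas": [[[-0.3,0,0],[0,0,0],0.7],[[-0.77,0,0],[0,0,0],0.7],[[-0.77,0,0],[0,0,0],0.7],[[-0.77,0,0],[0,0,0],0.7],[[-0.77,0,0],[0,0,0],0.7]]}}

```text
t: 18.5
tcp_pos: [0.5154, -0.3261, 0.135]
orientation: [0.696, -0.696, -0.124, 0.124]
contact_force: [1.0, 0.2, 0.6]
width: 0.424
```

Request:
{"api": "step_arm", "payload": {"deltas": [[[0,0.4,0],[0,0,0],0.7],[[0,0.9,0],[0,0,0],0.7],[[0,1.4,0],[0,0,0],0.7],[[0,1.6,0],[0,0,0],0.7],[[0,1.6,0],[0,0,0],0.7]]}}

```text
t: 19.0
tcp_pos: [0.5149, -0.3255, 0.054]
orientation: [0.697, -0.695, -0.124, 0.125]
contact_force: [-0.6, 0.8, 0.5]
width: 0.84
```

Run:
```python
from h import *
p,r,s=pose();print(p,s['t'],s['width'],s['contact_force'])
w=snap('wrist','w11.png')
h=cv2.cvtColor(w,cv2.COLOR_RGB2HSV);m=cv2.inRange(h,(0,0,0),(179,255,55));m[235:]=0
cs,_=cv2.findContours(m,cv2.RETR_EXTERNAL,cv2.CHAIN_APPROX_NONE)
for c in cs:
    if cv2.contourArea(c)>400:
        b=cv2.boxPoints(cv2.minAreaRect(c));P=ray('wrist',b,.029,s)[:,:2];print('dark',b.round().tolist(),'tool',r.inv().apply(np.c_[P,[.029]*4]-p).round(3).tolist())
```

```text
[ 0.51494344 -0.32552028  0.05402983] 19.0 0.839845221444856 [-0.63580926  0.82201967  0.45301651]
dark [[240.0, 141.0], [322.0, 141.0], [322.0, 234.0], [240.0, 234.0]] tool [[-0.024, 0.025, 0.064], [0.026, 0.025, 0.064], [0.028, 0.025, 0.005], [-0.026, 0.025, 0.005]]
```

Request:
{"api": "step_arm", "payload": {"deltas": [[[0,0.4,0],[0,0,0],0.7],[[0,0.7,0],[0,0,0],0.7],[[0,0.9,0],[0,0,0],0.7],[[0,1.0,0],[0,0,0],0.7],[[0,1.06,0],[0,0,0],0.7]]}}

```text
t: 19.55
tcp_pos: [0.5155, -0.3265, 0.0025]
orientation: [0.696, -0.696, -0.124, 0.124]
contact_force: [-0.2, 0.5, -0.1]
width: 0.848
```

Request:
{"api": "step_arm", "payload": {"deltas": [[[0,0,0],[0,0,0],-1],[[0,0,0],[0,0,0],-1],[[0,0,0],[0,0,0],-1],[[0,0,0],[0,0,0],-1],[[0,0,0],[0,0,0],-1]], "force": 20}}

```text
t: 20.05
tcp_pos: [0.5157, -0.3267, 0.0032]
orientation: [-0.696, 0.696, 0.124, -0.124]
contact_force: [-0.9, 0.1, 2.2]
width: 0.59
```

Request:
{"api": "step_arm", "payload": {"deltas": [[[0,-0.3,0],[0,0,0],-1],[[0,-0.9,0],[0,0,0],-1],[[0,-1.7,0],[0,0,0],-1],[[0,-2.5,0],[0,0,0],-1],[[0,-3.2,0],[0,0,0],-1]]}}

```text
t: 20.55
tcp_pos: [0.5153, -0.3262, 0.1653]
orientation: [-0.696, 0.696, 0.125, -0.124]
contact_force: [0.3, -0.0, -3.0]
width: 0.591
```

Run:
```python
from h import *
p,r,s=pose();print(p,s['t'],s['width'],s['contact_force'])
t=snap('top','t7.png')
h=cv2.cvtColor(t,cv2.COLOR_RGB2HSV)
print('col272',[ (v,t[v,285].tolist()) for v in range(168,216,3)])
# project expected tray geometry
i=vision.camera_info('top');Ti=np.linalg.inv(i['cam_to_world'])
a=np.radians(-11.3);ex=np.array([np.cos(a),np.sin(a),0]);ey=np.array([-np.sin(a),np.cos(a),0]);c=np.array([.677,-.0465,0])
for n,x,y,z in(('plank FL top',-.205,.093,.052),('plank FR top',-.205,-.093,.052),('plank inner L',-.195,.075,.052),('case front edge mid',-.075,0,.056),('plank out mid top',-.205,0,.052),('plank in mid',-.195,0,.052),('plank bot mid',-.205,0,.003)):
    q=Ti@np.r_[c+x*ex+y*ey+[0,0,z],1];u=i['K']@q[:3]/q[2];print(n,u[:2].round(1))
# brown mask in front region
m=cv2.inRange(h,(3,110,60),(14,255,190));m[:165]=0;m[225:]=0;m[:,:235]=0;m[:,345:]=0
cs,_=cv2.findContours(m,cv2.RETR_EXTERNAL,cv2.CHAIN_APPROX_NONE)
for k in cs:
    if cv2.contourArea(k)>80:
        b=cv2.boxPoints(cv2.minAreaRect(k));print('brown',cv2.contourArea(k),b.round(1).tolist())
```

```text
[ 0.51526587 -0.32623658  0.16534906] 20.55 0.591182970006868 [ 0.33580782 -0.00464079 -2.98706677]
col272 [(168, [139, 112, 72]), (171, [146, 120, 75]), (174, [152, 125, 80]), (177, [211, 181, 121]), (180, [212, 183, 124]), (183, [214, 185, 125]), (186, [218, 191, 129]), (189, [217, 188, 127]), (192, [215, 186, 126]), (195, [217, 188, 127]), (198, [218, 189, 127]), (201, [216, 188, 127]), (204, [217, 189, 127]), (207, [206, 178, 119]), (210, [202, 173, 114]), (213, [180, 146, 92])]
plank FL top [239.7 213. ]
plank FR top [314.3 220. ]
plank inner L [247.4 209.8]
case front edge mid [281.9 166.1]
plank out mid top [276.9 216.5]
plank in mid [277.3 212.6]
plank bot mid [277.1 220.4]
```

Run:
```python
from h import *
t=cv2.imread('pics/t7.png')[:,:,::-1].astype(int)
for u in(246,262,277,292,308):print(u,[(v,round(t[v,u,0]/t[v,u,2],1),t[v,u,0]) for v in range(203,228)])
for v in(180,190,200):print(v,[(u,t[v,u,0]) for u in range(236,252)],[(u,t[v,u,0]) for u in range(302,324)])
```

```text
246 [(203, np.float64(1.9), np.int64(185)), (204, np.float64(1.9), np.int64(189)), (205, np.float64(1.9), np.int64(191)), (206, np.float64(1.9), np.int64(195)), (207, np.float64(1.9), np.int64(196)), (208, np.float64(1.8), np.int64(194)), (209, np.float64(1.9), np.int64(188)), (210, np.float64(2.3), np.int64(174)), (211, np.float64(2.6), np.int64(161)), (212, np.float64(2.8), np.int64(155)), (213, np.float64(2.6), np.int64(136)), (214, np.float64(2.5), np.int64(108)), (215, np.float64(2.7), np.int64(101)), (216, np.float64(2.3), np.int64(106)), (217, np.float64(2.3), np.int64(120)), (218, np.float64(2.1), np.int64(152)), (219, np.float64(1.9), np.int64(188)), (220, np.float64(1.9), np.int64(195)), (221, np.float64(1.9), np.int64(191)), (222, np.float64(1.9), np.int64(188)), (223, np.float64(1.9), np.int64(190)), (224, np.float64(1.9), np.int64(189)), (225, np.float64(1.9), np.int64(188)), (226, np.float64(1.9), np.int64(187)), (227, np.float64(1.9), np.int64(185))]
262 [(203, np.float64(1.7), np.int64(216)), (204, np.float64(1.7), np.int64(214)), (205, np.float64(1.8), np.int64(202))
[... 5625 characters left out ...]
, np.int64(186)), (243, np.int64(185)), (244, np.int64(184)), (245, np.int64(184)), (246, np.int64(185)), (247, np.int64(199)), (248, np.int64(212)), (249, np.int64(194)), (250, np.int64(159)), (251, np.int64(163))] [(302, np.int64(218)), (303, np.int64(211)), (304, np.int64(204)), (305, np.int64(202)), (306, np.int64(202)), (307, np.int64(199)), (308, np.int64(201)), (309, np.int64(211)), (310, np.int64(202)), (311, np.int64(172)), (312, np.int64(159)), (313, np.int64(159)), (314, np.int64(159)), (315, np.int64(159)), (316, np.int64(160)), (317, np.int64(161)), (318, np.int64(160)), (319, np.int64(161)), (320, np.int64(160)), (321, np.int64(165)), (322, np.int64(186)), (323, np.int64(206))]
```

Run:
```python
from h import *
p,r,s=pose();print(p);delta(p,r,[.542,-.0196,.12],goal(-11.3))
```

```text
[ 0.51805264 -0.32724129  0.17131991]
shift [2.575, 1.003, 5.613] turn [0.047, 5.26, 0.065] rows>= 6.3
```

Request:
{"api": "step_arm", "payload": {"deltas": [[[0.3,0,0.7],[0,0,0],-1],[[0.7,0,1.5],[0,0,0],-1],[[1.1,0,2.3],[0,0,0],-1],[[1.5,0,3.1],[0,0,0],-1],[[1.9,0,4.0],[0,0,0],-1]]}}

```text
t: 21.1
tcp_pos: [0.535, -0.1049, 0.1631]
orientation: [-0.696, 0.696, 0.124, -0.124]
contact_force: [1.3, 0.2, -2.8]
width: 0.589
```

Request:
{"api": "step_arm", "payload": {"deltas": [[[0.2,0,0.5],[0,1.2,0],-1],[[0.4,0.3,1.0],[0,2.4,0],-1],[[0.6,0.6,1.4],[0,3.6,0],-1],[[0.67,0.8,1.61],[0,4.8,0],-1],[[0.67,1.0,1.61],[0,5.26,0],-1]]}}

```text
t: 21.6
tcp_pos: [0.5385, -0.0162, 0.1128]
orientation: [0.704, -0.703, 0.07, -0.07]
contact_force: [0.1, -0.7, -3.1]
width: 0.592
```

Request:
{"api": "step_arm", "payload": {"deltas": [[[0,0,0],[0,0,0],-1],[[0,0,0],[0,0,0],-1]]}}

```text
t: 21.8
tcp_pos: [0.5388, -0.0191, 0.113]
orientation: [-0.704, 0.704, -0.069, 0.069]
contact_force: [-0.1, -0.7, -3.2]
width: 0.589
```

Run:
```python
from h import *
w=snap('wrist','w12.png')
p,r,s=pose();print(p,s['t'],s['width']);delta(p,r,[.542,-.0196,.009],goal(-11.3))
# expected right side inner wall-top/plank points in wrist image, for check
i=vision.camera_info('wrist');K=np.array(i['K']);mi=np.linalg.inv(i['mount'])
a=np.radians(-11.3);ex=np.array([np.cos(a),np.sin(a),0]);ey=np.array([-np.sin(a),np.cos(a),0]);c=np.array([.542,-.0196,0])
for n,x,y,z in(('wall R in top @front',-.0575,-.075,.028),('wall R in top @rear',.0575,-.075,.028),('wall R out mid',0,-.08,.028),('plank in @R-.03',-.0575,-.03,.052)):
    q=mi@np.r_[r.inv().apply(c+x*ex+y*ey+[0,0,z]-p),1];u=K@q[:3]/q[2];print(n,u[:2].round(1))
print([(v,w[v,280].tolist()) for v in range(20,200,4)])
```

```text
[ 0.53908391 -0.01920606  0.11327639] 21.85 0.5909348546501464
shift [0.058, 2.086, 0.004] turn [0.001, 0.008, 0.004] rows>= 2.1
wall R in top @front [219.3 293.9]
wall R in top @rear [346.6 294. ]
wall R out mid [283.  298.8]
plank in @R-.03 [210.9 259.3]
[(20, [251, 221, 131]), (24, [251, 220, 130]), (28, [251, 219, 130]), (32, [251, 221, 131]), (36, [251, 221, 129]), (40, [252, 224, 130]), (44, [252, 225, 134]), (48, [253, 228, 134]), (52, [253, 228, 134]), (56, [253, 228, 136]), (60, [253, 228, 137]), (64, [253, 228, 135]), (68, [253, 227, 135]), (72, [248, 210, 121]), (76, [247, 209, 122]), (80, [246, 204, 118]), (84, [245, 207, 118]), (88, [246, 205, 120]), (92, [230, 181, 103]), (96, [235, 187, 109]), (100, [239, 194, 115]), (104, [241, 196, 115]), (108, [229, 181, 104]), (112, [255, 237, 144]), (116, [254, 245, 160]), (120, [205, 164, 96]), (124, [208, 172, 104]), (128, [209, 172, 105]), (132, [210, 172, 103]), (136, [210, 174, 102]), (140, [210, 173, 103]), (144, [46, 40, 31]), (148, [41, 38, 37]), (152, [40, 37, 38]), (156, [40, 38, 38]), (160, [41, 40, 42]), (164, [42, 38, 39]), (168, [38, 36, 37]), (172, [43, 40, 40]), (176, [42, 40, 39]), (180, [42, 40, 39]), (184, [37, 36, 40]), (188, [36, 35, 39]), (192, [34, 34, 34]), (196, [37, 36, 37])]
```

Run:
```python
from h import *
w=cv2.imread('pics/w12.png')[:,:,::-1].astype(int)
p,r,s=pose();i=vision.camera_info('wrist');K=np.array(i['K']);mi=np.linalg.inv(i['mount'])
a=np.radians(-11.3);ex=np.array([np.cos(a),np.sin(a),0]);ey=np.array([-np.sin(a),np.cos(a),0]);c=np.array([.542,-.0196,0])
for n,x,y,z in(('wall L in',0,.075,.028),('wall L out',0,.08,.028),('plank in @.06 top',-.0575,.06,.052),('plank in bot',-.0575,.06,.008),('rear wall in top',.0575,.06,.028),('rear wall out',.0625,.06,.028),('case front',.0625,.06,.056)):
    q=mi@np.r_[r.inv().apply(c+x*ex+y*ey+[0,0,z]-p),1];u=K@q[:3]/q[2];print(n,u[:2].round(1))
for v in(132,):print([(u,w[v,u].tolist()) for u in list(range(140,220,3))+list(range(330,400,3))])
print([(u,w[160,u,0]) for u in range(225,340,4)])
```

```text
wall L in [283.7 121.4]
wall L out [283.7 114.7]
plank in @.06 top [203.4 143.5]
plank in bot [215.3 139.5]
rear wall in top [356.8 141.4]
rear wall out [363.2 141.4]
case front [373.  144.2]
[(140, [245, 207, 119]), (143, [244, 202, 120]), (146, [241, 198, 116]), (149, [238, 193, 112]), (152, [244, 202, 119]), (155, [245, 205, 121]), (158, [245, 205, 116]), (161, [243, 201, 116]), (164, [241, 199, 118]), (167, [246, 209, 122]), (170, [243, 201, 118]), (173, [248, 210, 124]), (176, [240, 195, 113]), (179, [237, 190, 111]), (182, [234, 187, 109]), (185, [243, 200, 118]), (188, [241, 196, 113]), (191, [184, 111, 54]), (194, [210, 128, 61]), (197, [212, 130, 57]), (200, [214, 129, 63]), (203, [154, 95, 47]), (206, [98, 62, 31]), (209, [104, 63, 33]), (212, [106, 67, 37]), (215, [112, 84, 44]), (218, [190, 157, 94]), (330, [198, 162, 98]), (333, [156, 131, 77]), (336, [157, 129, 78]), (339, [158, 130, 79]), (342, [159, 130, 79]), (345, [165, 136, 83]), (348, [169, 139, 82]), (351, [169, 139, 83]), (354, [119, 99, 60]), (357, [106, 87, 54]), (360, [148, 120, 73]), (363, [149, 124, 76]), (
[... 182 characters left out ...]
90, [187, 116, 52]), (393, [208, 128, 58]), (396, [207, 128, 60]), (399, [186, 112, 52])]
[(225, np.int64(64)), (229, np.int64(37)), (233, np.int64(41)), (237, np.int64(36)), (241, np.int64(40)), (245, np.int64(42)), (249, np.int64(39)), (253, np.int64(41)), (257, np.int64(39)), (261, np.int64(41)), (265, np.int64(37)), (269, np.int64(41)), (273, np.int64(42)), (277, np.int64(35)), (281, np.int64(40)), (285, np.int64(38)), (289, np.int64(42)), (293, np.int64(41)), (297, np.int64(40)), (301, np.int64(36)), (305, np.int64(41)), (309, np.int64(38)), (313, np.int64(39)), (317, np.int64(37)), (321, np.int64(37)), (325, np.int64(38)), (329, np.int64(38)), (333, np.int64(39)), (337, np.int64(255))]
```

The prediction matches the image to about 3 px: plank inner top at col 203, left wall at rows 110–119. Lowering into the tray.

Request:
{"api": "step_arm", "payload": {"deltas": [[[0.05,0.5,0.03],[0,0,0],-1],[[0.06,1.0,0.03],[0,0,0],-1],[[0.06,1.5,0.03],[0,0,0],-1],[[0.06,1.8,0.03],[0,0,0],-1],[[0.06,2.0,0.03],[0,0,0],-1]]}}

```text
t: 22.35
tcp_pos: [0.5421, -0.0184, 0.012]
orientation: [0.704, -0.704, 0.07, -0.07]
contact_force: [0.6, 0.2, -2.0]
width: 0.59
```

Request:
{"api": "step_arm", "payload": {"deltas": [[[0,0.03,0],[0,0,0],-1],[[0,0.06,0],[0,0,0],-1],[[0,0.06,0],[0,0,0],-1]]}}

```text
t: 22.65
tcp_pos: [0.5428, -0.0181, 0.0104]
orientation: [-0.704, 0.704, -0.069, 0.07]
contact_force: [0.9, 0.6, -2.9]
width: 0.585
```

Request:
{"api": "step_arm", "payload": {"deltas": [[[0,0.02,0],[0,0,0],-1],[[0,0.03,0],[0,0,0],-1],[[0,0.03,0],[0,0,0],-1]]}}

```text
t: 22.95
tcp_pos: [0.5423, -0.0181, 0.0084]
orientation: [-0.704, 0.704, -0.07, 0.07]
contact_force: [-1.0, 0.3, -2.6]
width: 0.591
```

Request:
{"api": "step_arm", "payload": {"deltas": [[[0,0.02,0],[0,0,0],-1],[[0,0.03,0],[0,0,0],-1],[[0,0.03,0],[0,0,0],-1]]}}

```text
t: 23.25
tcp_pos: [0.5432, -0.0183, 0.008]
orientation: [-0.703, 0.704, -0.069, 0.071]
contact_force: [-1.6, -1.6, 10.3]
width: 0.59
```

Request:
{"api": "step_arm", "payload": {"deltas": [[[0,-0.02,0],[0,0,0],-1],[[0,-0.02,0],[0,0,0],0.45],[[0,-0.02,0],[0,0,0],0.45],[[0,-0.02,0],[0,0,0],0.45]]}}

```text
t: 23.65
tcp_pos: [0.5423, -0.018, 0.0076]
orientation: [0.704, -0.704, 0.07, -0.07]
contact_force: [-0.2, 0.8, -0.4]
width: 0.721
```

Request:
{"api": "step_arm", "payload": {"deltas": [[[0,-0.3,0],[0,0,0],0.45],[[0,-0.8,0],[0,0,0],0.45],[[0,-1.3,0],[0,0,0],0.45],[[0,-1.8,0],[0,0,0],-1],[[0,-2.0,0],[0,0,0],-1]]}}

```text
t: 24.15
tcp_pos: [0.5435, -0.0178, 0.1108]
orientation: [0.704, -0.704, 0.068, -0.071]
contact_force: [0.0, 0.2, 0.4]
width: 0.579
```

Request:
{"api": "step_arm", "payload": {"deltas": [[[-0.5,0,0],[0,0,0],-1],[[-1.0,0,0],[0,0,0],-1],[[-1.5,0,0],[0,0,0],-1],[[-2.0,0,0],[0,0,0],-1],[[-2.1,0,0],[0,0,0],-1]]}}

```text
t: 24.65
tcp_pos: [0.4366, 0.0027, 0.1075]
orientation: [-0.703, 0.704, -0.07, 0.069]
contact_force: [0.2, 1.4, 1.2]
width: 0.129
```

Run:
```python
from h import *
w=snap('wrist','w13.png')
p,r,s=pose();print(p,s['t'],s['width'],s['contact_force']);delta(p,r,[.446,-.0004,.010],goal(-11.3))
h=cv2.cvtColor(w,cv2.COLOR_RGB2HSV);m=cv2.inRange(h,(0,0,0),(179,255,60));m[285:]=0;m[:,:330]=0
n,l,st,c=cv2.connectedComponentsWithStats(m)
for i in range(1,n):
    if st[i,4]>300:print(st[i])
a=np.radians(-11.3);ex=np.array([np.cos(a),np.sin(a)]);ey=np.array([-np.sin(a),np.cos(a)])
cs,_=cv2.findContours(m,cv2.RETR_EXTERNAL,cv2.CHAIN_APPROX_NONE);k=max(cs,key=cv2.contourArea);b=cv2.boxPoints(cv2.minAreaRect(k));P=ray('wrist',b,.034,s)[:,:2]-[.542,-.0196];print('lamp in tray frame',np.c_[P@ex,P@ey].round(3).tolist())
```

```text
[0.43759863 0.00258317 0.10776934] 24.7 0.08496526528738317 [-0.82422338 -0.17532367 -0.20070855]
shift [0.177, 1.955, -0.023] turn [0.011, 0.004, -0.004] rows>= 2.0
[ 370  134   88  151 8678]
[523 200  25  60 665]
lamp in tray frame [[-0.031, -0.057], [-0.031, 0.071], [0.026, 0.067], [0.035, -0.063]]
```

Request:
{"api": "step_arm", "payload": {"deltas": [[[0,0.6,0],[0,0,0],-1],[[0,1.2,0],[0,0,0],-1],[[0,1.7,0],[0,0,0],-1],[[0,1.95,0],[0,0,0],-1],[[0.2,1.95,0],[0,0,0],-1]], "force": 30}}

```text
t: 25.2
tcp_pos: [0.448, 0.0007, 0.0088]
orientation: [-0.704, 0.704, -0.071, 0.068]
contact_force: [0.1, -0.7, 0.3]
width: 0.004
```

Request:
{"api": "step_arm", "payload": {"deltas": [[[0.15,0,0],[0,0,0],-1],[[0.3,0,0],[0,0,0],-1],[[0.45,0,0],[0,0,0],-1],[[0.6,0,0],[0,0,0],-1],[[0.75,0,0],[0,0,0],-1]]}}

```text
t: 25.7
tcp_pos: [0.4861, -0.0068, 0.0106]
orientation: [-0.704, 0.704, -0.07, 0.07]
contact_force: [-4.4, 2.3, 5.0]
width: 0.004
```

Request:
{"api": "step_arm", "payload": {"deltas": [[[0.2,0,0],[0,0,0],-1],[[0.4,0,0],[0,0,0],-1],[[0.6,0,0],[0,0,0],-1],[[0.8,0,0],[0,0,0],-1],[[1.0,0,0],[0,0,0],-1]]}}

```text
t: 26.2
tcp_pos: [0.5347, -0.0166, 0.0104]
orientation: [-0.704, 0.704, -0.07, 0.069]
contact_force: [-6.7, 3.3, 6.9]
width: 0.011
```

Run:
```python
from h import *
p,r,s=pose();a=np.radians(-11.3);ex=np.array([np.cos(a),np.sin(a)]);ey=np.array([-np.sin(a),np.cos(a)])
d=p[:2]-[.677,-.0465];print('case frame',d@ex,d@ey,p[2],'F',s['contact_force'])
```

```text
case frame -0.14540070412015754 0.0014683829078522748 0.01038272131496 F [-6.71341357  3.25913875  6.85911303]
```

Request:
{"api": "step_arm", "payload": {"deltas": [[[0.16,0,0],[0,0,0],-1],[[0.32,0,0],[0,0,0],-1],[[0.48,0,0],[0,0,0],-1],[[0.64,0,0],[0,0,0],-1],[[0.8,0,0],[0,0,0],-1]]}}

```text
t: 26.7
tcp_pos: [0.5726, -0.0242, 0.0103]
orientation: [-0.703, 0.704, -0.071, 0.068]
contact_force: [-11.4, 1.8, 11.8]
width: 0.003
```

Request:
{"api": "step_arm", "payload": {"deltas": [[[0.05,0,0],[0,0,0],-1],[[0.1,0,0],[0,0,0],-1],[[0.15,0,0],[0,0,0],-1],[[0.2,0,0],[0,0,0],-1],[[0.2,0,0],[0,0,0],-1]]}}

```text
t: 27.2
tcp_pos: [0.584, -0.0264, 0.0103]
orientation: [-0.704, 0.704, -0.07, 0.07]
contact_force: [-5.1, 1.1, 4.3]
width: 0.005
```

Run:
```python
from h import *
p,r,s=pose();a=np.radians(-11.3);ex=np.array([np.cos(a),np.sin(a)]);ey=np.array([-np.sin(a),np.cos(a)])
d=p[:2]-[.677,-.0465];print('case frame',d@ex,d@ey,p[2],'F',s['contact_force'])
```

```text
case frame -0.09516626981078168 0.0014945132862120086 0.010276320734649905 F [-5.09008225  1.14888623  4.30492029]
```

Request:
{"api": "step_arm", "payload": {"deltas": [[[0.03,0,0],[0,0,0],-1],[[0.06,0,0],[0,0,0],-1],[[0.06,0,0],[0,0,0],-1]]}}

```text
t: 27.5
tcp_pos: [0.5867, -0.027, 0.0103]
orientation: [-0.704, 0.704, -0.07, 0.07]
contact_force: [-4.4, 1.2, 4.8]
width: 0.007
```

Request:
{"api": "step_arm", "payload": {"deltas": [[[0.03,0,0],[0,0,0],-1],[[0.06,0,0],[0,0,0],-1],[[0.06,0,0],[0,0,0],-1]]}}

```text
t: 27.8
tcp_pos: [0.5878, -0.0272, 0.0102]
orientation: [-0.703, 0.704, -0.071, 0.068]
contact_force: [-10.9, 1.7, 10.6]
width: 0.004
```

Request:
{"api": "step_arm", "payload": {"deltas": [[[0.04,0,0],[0,0,0],-1],[[0.04,0,0],[0,0,0],-1],[[0.04,0,0],[0,0,0],-1]]}}

```text
t: 28.1
tcp_pos: [0.5879, -0.0272, 0.0102]
orientation: [-0.703, 0.704, -0.072, 0.067]
contact_force: [-18.0, 3.6, 17.5]
width: 0.006
```

Request:
{"api": "step_arm", "payload": {"deltas": [[[-0.1,0,0],[0,0,0],-1],[[-0.2,0,0],[0,0,0],-1],[[-0.3,0,0],[0,0,0],-1],[[-0.5,0,0],[0,0,0],-1],[[-0.5,0,0],[0,0,0],-1]]}}

```text
t: 28.6
tcp_pos: [0.5661, -0.0231, 0.01]
orientation: [-0.704, 0.704, -0.07, 0.069]
contact_force: [0.6, 0.6, -1.1]
width: 0.002
```

Request:
{"api": "step_arm", "payload": {"deltas": [[[-0.5,0,0],[0,0,0],-1],[[-1.0,0,0],[0,0,0],-1],[[-1.5,0,0],[0,0,0],-1],[[-2.3,0,0],[0,0,0],-1],[[-3.0,0,0],[0,0,0],-1]]}}

```text
t: 29.1
tcp_pos: [0.4189, 0.0065, 0.0102]
orientation: [0.704, -0.704, 0.07, -0.07]
contact_force: [0.1, 0.6, 0.9]
width: 0.006
```

Request:
{"api": "step_arm", "payload": {"deltas": [[[0,-0.8,0],[0,0,0],-1],[[0,-1.6,0],[0,0,0],-1],[[0,-2.4,0],[0,0,0],-1],[[0,-3.2,0],[0,0,0],-1],[[0,-4.0,0],[0,0,0],-1]]}}

```text
t: 29.6
tcp_pos: [0.4201, 0.0064, 0.2121]
orientation: [-0.704, 0.704, -0.069, 0.07]
contact_force: [0.3, -1.0, 0.5]
width: 0.003
```

Run:
```python
from h import *
s=robot.sense();print(s['t'],s['tcp_pos'],s['contact_force'])
t=snap('top','t8.png');b=snap('scene','s8.png');w=snap('wrist','w14.png')
o=np.zeros((600,800,3),np.uint8);o[:300,:400]=cv2.resize(b,(400,300));o[:300,400:]=cv2.resize(w,(400,300))
o[300:,:]=cv2.resize(t[85:275,90:450],(800,422))[:300]
cv2.imwrite('pics/c10.png',o[:,:,::-1])
```

```text
29.6 [0.42012877 0.00639625 0.21210553] [ 0.30272431 -0.95174344  0.45664218]
```

View pics/c10.png

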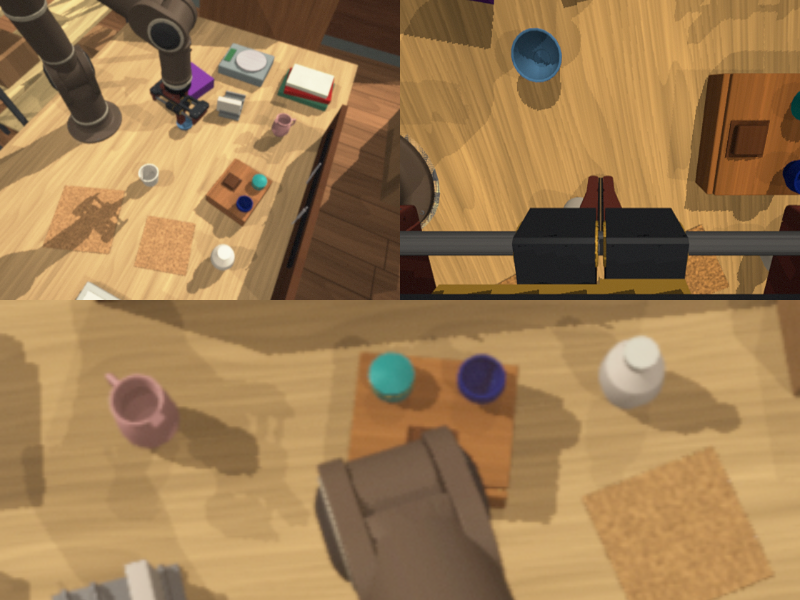

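The tray is shut and stays shut more than a second after I withdrew. The lamp is gone from the cradle and the mat, and the porcelain, tile and latch plate stand as before. Handing in.

```bash
python3 -c "
from h import *
print(finish_job())"
```

```text
the job is handed in; nothing more can be done
None
```

The job is done and handed in at about 29.8 s of the 72 s allowed. I followed the order you asked for:
1. I pressed the latch plate and the tray slid out.
2. I took the lamp from its cradle, stood it on the mat and released it, then tipped it flat. It lay window up, with the round glass visible in the wrist picture.
3. I regrasped it by its long sides and laid it in the tray, then let go.
4. I pushed the tray to its stop, withdrew, and the tray stayed shut.

**Final checks:**
- The last pictures, taken more than a second after I withdrew, show the tray shut.
- The latch plate is up, and the porcelain and tile stand where they were as far as I can see. I judged this by eye, not by measuring against the first pictures.
- The tool was clear of everything, with only sensor noise on the force reading.

**What disagreed or was not confirmed:**
- **Fingertips:** they turned out to be about 10 mm behind the reported TCP, not 25 mm ahead as stated. The first latch press therefore met nothing, and I corrected the later heights.
- **Lamp position in the tray:** it measured about 4 mm off the middle sideways, within the roughly 2 mm calibration error plus reading noise. I did not take a separate window-up picture in the tray; the lamp was not turned over between the mat and the tray.
- **Contact forces:** lowering the lamp briefly pressed 21 N on the mat and 10 N in the tray. The final push showed about 18 N along the tray and about 17.5 N vertically, roughly 25 N in all.

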